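# Empty the walnut bin of a leaning pantry rack into the storage tin

### The job

The walnut bin is due for a wash: draw it straight out of its snug pocket along the slope of the leaning rack, and tip all its walnuts into the open storage tin without dropping any on the counter. Set the empty bin down upright on the green draining mat, and press the tin's lid fully shut. Leave the other two bins in the rack and the other things on the counter as they are.

Things in the scene. Friction and masses are not known exactly. Their poses are not given: they have to be found in the camera images.
- rack: Bamboo rack, fixed: a tray of three open pockets side by side (along its y, 81 mm apart) that leans 25 degrees towards its front (its -x side, the robot's side) on a low black wire stand. About 125 mm deep, 247 mm wide; its top edge is at most 106 mm above the counter. Origin: on the counter under the centre; z up, y along the row of pockets. Each pocket is 119 x 77 mm and 38 mm deep, walls 4 mm.
- rack_slope (a point): Centre of the inclined tray floor, 44 mm above the counter. Its z axis is the direction in which bins slide out (up and leaning 25 degrees towards the rack's front), its x axis runs up the slope to the back, its y axis is the rack's y. A seated bin has this same orientation and its origin at z = 0 here, at y = -81, 0 or +81 mm.
- bin_walnut: White plastic scoop bin with the four walnuts, in any of the three pockets (1.5 mm clearance each side), 110 to 180 g empty. Base 116 mm (its x) by 74 mm (its y), side walls 58 mm high, front wall (-x side) only 38 mm high, a tall flat grip strip at the back (+x side). Floor 4 mm, walls 3 to 4 mm thick. Origin: centre of the underside; z towards the opening.
- bin_grip (a point): Middle of the walnut bin's grip strip: 8 mm thick along the bin's x (from +50 to +58 mm), 70 mm wide along y, standing from 55 to 101 mm above the underside; this point is 82 mm above it and 54 mm behind the centre. Axes as the bin's.
- bin_lip (a point): Middle of the walnut bin's front lip, 38 mm above its underside and 56.5 mm before its centre, axes as the bin's. Inside, a ramp rises at 34 degrees from the middle of the floor to this lip: walnuts stay in while the bin leans forward 25 degrees as in the rack, and roll out over the lip at about 45 to 55 degrees from upright.
- bin_cubes: Identical white bin holding red and gold stock cubes (packed tight, they do not move) in another pocket. Origin: centre of its underside. Stays in the rack.
- bin_tea: Identical white bin holding upright tea sachets (packed tight) in another pocket. Origin: centre of its underside. Stays in the rack.
- walnut0: Brown walnut, a rolling ball of 31 mm, 13 g, in the walnut bin. Origin: its centre.
- walnut1: Brown walnut, a rolling ball of 31 mm, 13 g, in the walnut bin. Origin: its centre.
- walnut2: Brown walnut, a rolling ball of 31 mm, 13 g, in the walnut bin. Origin: its centre.
- walnut3: Brown walnut, a rolling ball of 31 mm, 13 g, in the walnut bin. Origin: its centre.
- tin: Blue storage tin, fixed, open at the top: 150 mm (x) by 130 mm (y), 85 mm high, walls 3 mm, inner floor 10 mm up. Origin: centre of the underside. Its lid is hinged along the top of its +y side (away from the rack).
- tin_lid (a joint): Angle of the tin's lid (rad): 0 = fully shut, grows as it opens; it stands open past upright, leaning outwards, at the start. A stiff hinge: the lid stays where it is left and needs about 1 to 2 N at its edge to move. The lid is a 154 x 134 mm plate with 12 mm skirts; shut, its top is 90 mm above the counter.
- tin_hinge (a point): Middle of the lid's hinge line, 68 mm from the tin's centre along its +y and 86 mm above the counter; the hinge line runs along the tin's x (axes as the tin's).
- lid_tab (a point): Outer face of the small steel thumb tab on the lid's free edge, 138 mm from the hinge line.
- mat: Green draining mat, fixed: 250 mm (x) by 190 mm (y), 6 mm thick. Origin: centre of its underside.
- measure: Steel measuring cup, 60 mm across, 45 mm high, standing on the far right corner of the mat. Origin: centre of the underside.
- honey: Honey jar with a yellow cap, 60 mm across, 115 mm high. Origin: centre of the underside.
- beans: Food can with a red label, 73 mm across, 105 mm high. Origin: centre of the underside.
- pepper: Glass pepper jar with a black cap, 44 mm across, 100 mm high. Origin: centre of the underside.
- onion: Onion, 74 mm across, 74 mm high. Origin: centre of the underside.

How it is judged:
By the outcome, as a careful person would: the job done as asked, in the order asked, and still so for the second after the job is handed in, with the robot touching nothing.
It also fails if it takes over 72 s, if anything falls off the work surface, if the arm or the gripper's body presses on something with over 40 N, if the wrist force passes 120 N, or if a joint passes its speed limit or range.

### The arm

A 6-joint arm with a two-finger parallel gripper is mounted at the origin on the work surface. World frame = base frame: x ahead of the robot, y to its left, z up, the work surface at z = 0. Lengths are in m, angles in rad, forces in N, time in s.
With the tool pointing down it reaches from about 0.35 to 0.775 m from the base axis. Payload 7.3 kg.
Tool frame: the origin (TCP) lies on the centre line of the jaws, within the pads' length; the fingertips stand 11 mm ahead of it and the grasp point (between the pads) lies 8 mm behind it (ctrl.tcp_to_tips is the distance from the TCP to the fingertips, in m); z points along the fingers, y is the line along which they close (so a half turn about z gives the same grasp; the last joint's range is limited). The gripper opens to 92 mm and grips with 3 to 60 N. Pads are 19 mm wide; open, the fingers measure 130 mm over their backs; the gripper's body (75 mm by 190 mm) begins 47 mm behind the grasp point.
Start: joints at [1.154, 0.342, 1.524, -0, 1.275, -0.146], TCP at [0.14, 0.506, 0.238] pointing down, gripper open.
Joint ranges: [-2.53, 2.53], [-0.77, 2.02], [0.04, 2.7], [-1, 4.14], [0.28, 2.66], [-3.11, 3.11]. Speed limits (rad/s): [2.57, 2.57, 3.14, 3.14, 3.14, 3.14].

### API

Orientations are given as a unit quaternion [x, y, z, w].
In Python, from workcell import get_obs, capture, workorder, finder, ctrl gives the robot as it stands.
- The arm moves only by the tool move_arm, never from a script. Its argument "plan" is a list of rows, each a list of 7 numbers: the turn, a rotation vector about the tool's x, y, z in degrees, then the shift along the tool's x, y, z in m, then the opening, from -1 (shut) to 1 (fully open). A call has 1 to 10 rows; each row is the pose to reach, as a shift and turn from the pose commanded when the call began, along the tool's axes at that moment; what a row does not reach only later rows make up. A row lasts 1/8 s, in which the tool goes at most 62.5 mm and 10.7 degrees, less where a joint would pass 70% of its speed; a pose out of reach is approached as far as the arm can. A call with a gripper value outside its range is refused whole. The fingers move at their own pace and stop on an object; the grip force is fixed at half the most. Time passes only in rows, so rows that repeat a pose let the fingers close. It gives the time, the measured TCP pose, the force, the opening and the grip force at its end, in the units of the state.
- get_obs(): the state, without advancing time (a new reading comes with each control period).
- capture(name): name is "scene" or "top"; returns a dict with "image" (384x512x3 uint8, red, green, blue), "fx", "fy", "cx", "cy" (pixels), "dist_coeffs" ([k1, k2, p1, p2, k3] as OpenCV has them; the pictures are not rectified), "position" and "attitude" of the camera in the world. Camera axes: x right, y down, z forward; pixel columns grow to the right and rows downward; lengths in m; the calibration is good to about 2 mm. A picture is of the moment at which its call begins. There is no depth.
- workorder.finish_job(): hands the job in; it is judged then, once.
Trained networks look in the newest picture that a camera, given by its name, has taken for a name from the list of things; names that differ only in an ending like _2 or _b are one class to them, and where a whole thing is asked for, a point or a joint stands for the part that bears it (a point fixed in the world has none). Each returns a list of dicts, best first, with "score" (0 to 1); they miss things now and then, are a little off and sometimes report something else, mostly with a low value. They report only what shows in the picture. A call takes as long as a camera call.
- finder.trace(camera, query): "mask" (384x512 bool, what is visible of it) and "at" ([column, row] in pixels, amid what is visible of it).
- finder.mark_of(camera, query): "at" ([column, row] in pixels: a listed point, or the origin of a listed thing).
The state is a dict: "time_s": time; "qpos": joint angles; "qvel": joint speeds; "joint_efforts": joint torques, N m; "tcp_pos": TCP position; "ee_rot": TCP orientation; "contact_force": force on the tool from outside, world axes, zero at the start; "ft_torque": the same for the moment, N m; "finger_gap": finger opening in m; "grasp_force": force on a finger pad.
Only numpy, scipy, OpenCV 4.12 (cv2) and the standard library are available. Lean on these libraries where they do the work, as an engineer would, in place of code of your own. Each camera call takes 0.05 s, during which the arm holds its last target. There are 200 camera calls.

## Working session

There is one attempt and no reset: what is moved stays moved. The work goes in short steps, Python scripts to look and compute and a tool call to move; the robot and the scene stay as the last step left them, time stands still between calls to the robot, and variables do not carry over. Pictures are saved under pics/ and viewed, at most 10 in all, crops included, and the job is handed in when it is done.

Besides the shell and the picture viewer there is one more tool, called after "Call:" as name(argument=value, ...) on one line, values as JSON. move_arm: Moves the arm, as the interface text tells. Its arguments: {"type":"object","properties":{"plan":{"type":"array","items":{"type":"array","items":{"type":"number"}}}},"required":["plan"]}

```bash
mkdir -p pics; python3 - <<'E'
from workcell import get_obs, capture, finder
import cv2,numpy as np
o=get_obs();print({k:np.round(v,3).tolist() for k,v in o.items()})
for n in("scene","top"):
    c=capture(n);cv2.imwrite(f"pics/{n}0.png",c["image"][:,:,::-1])
    print(n,[np.round(c[k],4).tolist() for k in("fx","fy","cx","cy","dist_coeffs","position","attitude")])
    for q in "rack_slope bin_walnut bin_grip bin_lip bin_cubes bin_tea walnut0 tin tin_hinge lid_tab mat measure honey beans pepper onion rack".split():
        print(q,[(np.round(d["at"],1).tolist(),round(d["score"],2)) for d in finder.mark_of(n,q)[:2]])
E
```

```text
{'time_s': 0.0, 'qpos': [1.154, 0.343, 1.525, 0.0, 1.275, -0.146], 'qvel': [-0.001, -0.002, 0.0, 0.001, 0.001, -0.0], 'joint_efforts': [-0.001, -43.125, -24.422, 0.072, 0.056, -0.0], 'tcp_pos': [0.14, 0.506, 0.237], 'ee_rot': [0.135, 0.991, -0.001, -0.0], 'contact_force': [-0.582, -0.132, -0.113], 'ft_torque': [-0.011, -0.016, -0.021], 'grasp_force': 0.0, 'finger_gap': 0.092}
scene [489.4236, 489.4236, 257.8193, 198.3312, [-0.0736, 0.0, 0.0, 0.0, 0.0], [1.2813, 0.6373, 0.8155], [0.3702, 0.805, -0.4256, -0.1839]]
rack_slope [([409.1, 261.5], 0.2)]
bin_walnut [([283.8, 246.9], 0.71)]
bin_grip [([280.9, 217.1], 0.73)]
bin_lip [([302.4, 228.0], 0.88)]
bin_cubes [([240.9, 216.1], 0.59), ([262.9, 241.5], 0.21)]
bin_tea [([259.6, 233.4], 0.89)]
walnut0 [([379.5, 273.9], 0.65)]
tin [([379.5, 273.1], 0.92), ([278.1, 218.9], 0.31)]
tin_hinge [([410.2, 258.4], 0.81)]
lid_tab [([448.8, 224.1], 0.8)]
mat [([184.6, 189.0], 0.55)]
measure [([153.1, 190.2], 0.58), ([280.7, 219.8], 0.47)]
honey [([303.7, 328.6], 0.55)]
beans [([165.8, 260.2], 0.18)]
pepper [([165.7, 260.8], 0.96)]
onion [([411.8, 241
[... 341 characters left out ...]
8, 164.1], 0.81)]
bin_lip [([221.9, 196.5], 0.97), ([220.6, 168.1], 0.73)]
bin_cubes [([277.8, 185.3], 0.58), ([224.9, 172.7], 0.53)]
bin_tea [([250.4, 180.6], 0.55), ([156.7, 268.5], 0.5)]
walnut0 [([216.5, 176.4], 0.65), ([227.8, 180.2], 0.6)]
tin [([162.8, 211.3], 0.8)]
tin_hinge [([127.1, 211.2], 0.73), ([163.0, 214.2], 0.67)]
lid_tab [([86.0, 204.8], 0.75), ([216.7, 178.1], 0.68)]
mat [([365.5, 198.0], 0.76), ([251.2, 180.8], 0.7)]
measure [([384.6, 169.8], 0.88)]
honey [([175.8, 134.0], 0.97), ([222.1, 171.7], 0.38)]
beans [([221.8, 121.2], 0.77)]
pepper [([297.3, 120.0], 0.76), ([176.4, 135.1], 0.47)]
onion [([159.7, 268.9], 0.92)]
rack [([252.9, 179.8], 0.94), ([177.1, 134.2], 0.37)]
```

View pics/scene0.png

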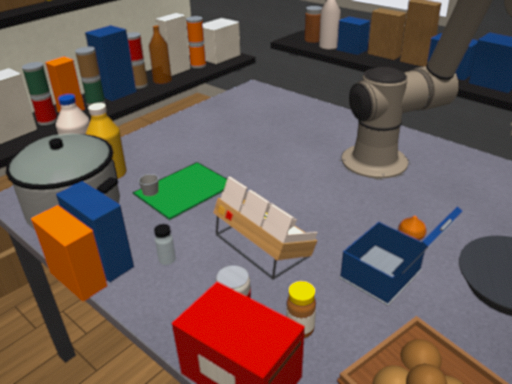

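View pics/top0.png

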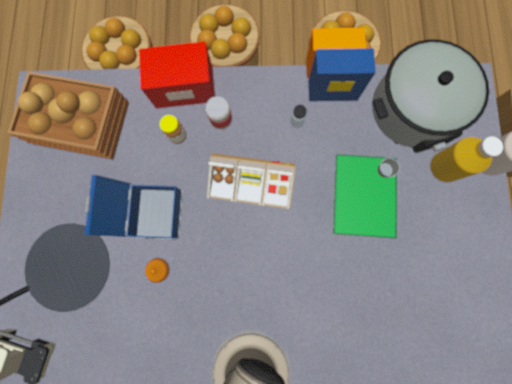

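The scene view shows the rack centred near (262,232), with the walnut bin in the pocket nearest the open tin (380,260). In the top view the walnuts are at about (222,175) in the rack's left pocket. The tin is at (157,211) with its lid open to the left, the mat is at (366,197) with the cup at (388,169), and the onion is at (157,270).

```bash
cat > h.py <<'E'
import numpy as np,cv2
from scipy.spatial.transform import Rotation as Ro
from scipy.optimize import least_squares
K={"scene":(489.4236,257.8193,198.3312,-.0736,[1.2813,.6373,.8155],[.3702,.805,-.4256,-.1839]),
"top":(348.4896,253.1173,183.7754,-.0195,[.3573,-.0404,1.0775],[-.7021,.7063,-.0524,.0737])}
def proj(n,P):
    f,cx,cy,k,p,q=K[n];R=Ro.from_quat(q).as_matrix()
    X=(np.atleast_2d(P)-p)@R
    return cv2.projectPoints(X[:,None],np.zeros(3),np.zeros(3),np.array([[f,0,cx],[0,f,cy],[0,0,1]]),np.array([k,0,0,0,0.]))[0][:,0]
def ray(n,uv,z):  # point at height z
    f,cx,cy,k,p,q=K[n]
    a=cv2.undistortPoints(np.array(uv,float).reshape(-1,1,2),np.array([[f,0,cx],[0,f,cy],[0,0,1]]),np.array([k,0,0,0,0.]))[:,0]
    d=Ro.from_quat(q).apply(np.c_[a,np.ones(len(a))]);p=np.array(p)
    return p+d*((z-p[2])/d[:,2])[:,None]
def pl(s,P):  # planar pose (x,y,yaw) applied
    P=np.atleast_2d(P);c,d=np.cos(s[2]),np.sin(s[2])
    return np.c_[s[0]+c*P[:,0]-d*P[:,1],s[1]+d*P[:,0]+c*P[:,1],P[:,2]]
c25,s25=np.cos(np.radians(25)),np.sin(np.radians(25))
def slope(P): # slope frame -> rack frame
    P=np.atleast_2d(P);return np.c_[P[:,0]*c25-P[:,2]*s25,P[:,1],.044+P[:,0]*s25+P[:,2]*c25]
def lid(phi,P): # lid coords (x along hinge, r from hinge, h above plate) -> tin frame
    P=np.atleast_2d(P);return np.c_[P[:,0],.068-P[:,1]*np.cos(phi)+P[:,2]*np.sin(phi),.086+P[:,1]*np.sin(phi)+P[:,2]*np.cos(phi)]
E
cat > fit.py <<'E'
from h import *
import sys
T,S="top","scene"
obs=[(T,[.054,.081,.082],(222.8,164.1)),(T,[-.0565,.081,.038],(221.9,196.5)),(S,[.054,.081,.082],(280.9,217.1)),(S,[-.0565,.081,.038],(302.4,228)),(T,[0,.081,0],(222.5,174.4)),(T,[0,0,0],(252.9,179.8)),(T,[0,-.081,0],(277.8,185.3)),(S,[0,0,0],(261,238)),(S,[0,.081,0],(283.8,246.9))]
fr=lambda s:np.concatenate([proj(n,pl(s,slope(p)))[0]-uv for n,p,uv in obs])
r=least_squares(fr,[.5,0,0],loss="soft_l1");print("rack",r.x.round(4),np.degrees(r.x[2]).round(1),r.fun.round(1))
def ft(s):
    o=[(T,[[0,0,0]],(162.8,211.3)),(S,[[0,0,0]],(379.5,273.1)),(T,[[0,.068,.086]],(127.1,211.2)),(S,[[0,.068,.086]],(410.2,258.4)),(T,lid(s[3],[0,.138,0]),(86,204.8)),(S,lid(s[3],[0,.138,0]),(448.8,224.1))]
    return np.concatenate([proj(n,pl(s,p))[0]-uv for n,p,uv in o])
t=least_squares(ft,[.45,.25,0,1.9],loss="soft_l1");print("tin",t.x.round(4),np.degrees(t.x[2:]).round(1),t.fun.round(1))
im=cv2.imread("pics/top0.png");g=im.astype(int);m=((g[:,:,1]>g[:,:,0]+50)&(g[:,:,1]>g[:,:,2]+50)).astype(np.uint8)
c=max(cv2.findContours(m,0,2)[0],key=cv2.contourArea)
w=ray(T,c.reshape(-1,2).astype(float),.006)[:,:2].astype(np.float32);print("mat",cv2.minAreaRect(w))
for n,uv,z in (("measure",(384.6,169.8),0),("honey",(175.8,134),0),("beans",(221.8,121.2),0),("onion",(159.7,268.9),0),("pepper",(297.3,120),0)):print(n,ray(T,uv,z)[0].round(3))
out=[]
for n,box in((T,(75,145,230,75)),(S,(200,160,270,150))):
    im=cv2.imread(f"pics/{n}0.png");k=3 if n==T else 2.6;x0,y0,ww,hh=box
    a=cv2.resize(im[y0:y0+hh,x0:x0+ww],None,fx=k,fy=k,interpolation=cv2.INTER_CUBIC)
    def L(P,col,cl=True):
        uv=((proj(n,P)-[x0,y0]+.5)*k*8).astype(int);cv2.polylines(a,[uv.reshape(-1,1,2)],cl,col,1,cv2.LINE_AA,3)
    rect=lambda x,y,z,cy=0:np.array([[-x,cy-y,z],[x,cy-y,z],[x,cy+y,z],[-x,cy+y,z]])
    L(pl(r.x,slope(rect(.0635,.1235,.038))),(0,0,255))
    L(pl(r.x,slope([[.058,.046,.101],[.058,.116,.101],[.058,.116,.058],[.058,.046,.058]])),(255,0,255))
    L(pl(r.x,slope([[-.058,.044,.038],[-.058,.118,.038]])),(255,0,255))
    L(pl(t.x,rect(.075,.065,.085)),(0,255,255))
    L(pl(t.x,lid(t.x[3],[[-.077,0,.004],[.077,0,.004],[.077,.134,.004],[-.077,.134,.004]])),(0,255,0))
    out.append(a)
W=max(o.shape[1] for o in out)
cv2.imwrite(sys.argv[1],np.vstack([cv2.copyMakeBorder(o,0,0,0,W-o.shape[1],0) for o in out]))
E
python3 fit.py pics/fit1.png
```

```text
rack [ 0.5572 -0.0042 -0.1428] -8.2 [-0.9 -0.1 -0.8  0.8 -1.8 -0.4  0.6  3.4  2.4  1.6 -1.5 -0.3  0.2 -2.3
  0.2 -7.1 -0.6 -0.5]
tin [0.4607 0.2827 0.0112 2.025 ] [  0.6 116. ] [-2.6  2.  -0.7  0.7  1.2 -0.3  0.6  0.4  0.4  1.5 -0.5  1. ]
mat ((0.5128518342971802, -0.3534199595451355), (0.18361201882362366, 0.24506419897079468), 85.72102355957031)
measure [ 0.593 -0.421  0.   ]
honey [0.719 0.243 0.   ]
beans [0.76  0.093 0.   ]
onion [0.291 0.277 0.   ]
pepper [ 0.761 -0.152  0.   ]
```

View pics/fit1.png

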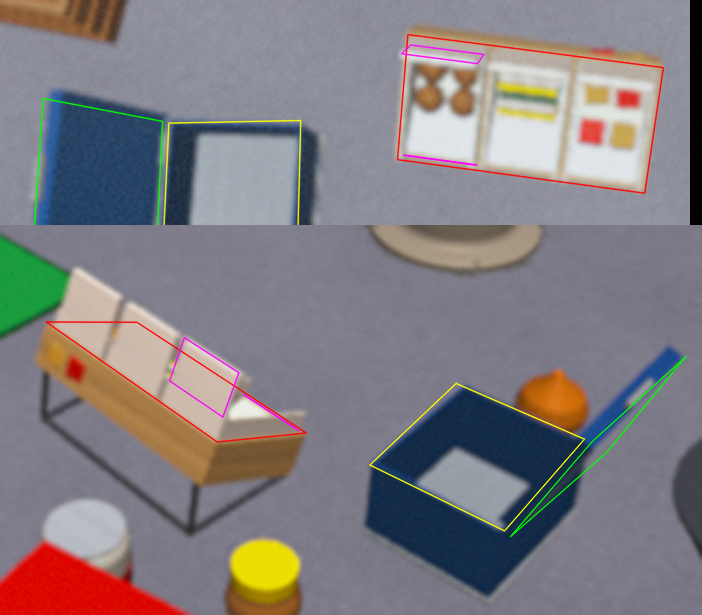

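The overlay shows the fit is roughly right. The walnut bin's strip in the scene crop is about 2 px off, and the tin's yaw looks a few degrees off. I'll refine both by matching masks.

```bash
cat > fit2.py <<'E'
from h import *
from workcell import capture,finder
from scipy.optimize import minimize
M={}
for n in("top","scene"):
    im=capture(n)["image"]
    def tr(*q):
        m=np.zeros((384,512),bool)
        for x in q:
            d=finder.trace(n,x)
            print(n,x,[(round(e["score"],2),int(e["mask"].sum())) for e in d[:2]])
            if d and d[0]["score"]>.4:m|=d[0]["mask"]
        return m
    M[n]=dict(tin=tr("tin"),rack=tr("rack","bin_walnut","bin_cubes","bin_tea"),onion=tr("onion"))
    if n=="scene": M[n]["rack"]=cv2.morphologyEx(M[n]["rack"].astype(np.uint8),cv2.MORPH_OPEN,np.ones((7,7),np.uint8))>0
np.save("masks.npy",M)
def hull(n,P,S=4):
    a=np.zeros((384*S,512*S),np.uint8)
    for p in P:cv2.fillConvexPoly(a,cv2.convexHull(((proj(n,p)+.5)*S).astype(np.int32)),1)
    return cv2.resize(a.astype(np.float32),(512,384),interpolation=cv2.INTER_AREA)
box=lambda x0,x1,y0,y1,z0,z1:np.array([[x,y,z] for x in(x0,x1) for y in(y0,y1) for z in(z0,z1)])
def ptin(s):return[pl(s,box(-.075,.075,-.065,.065,0,.085)),pl(s,lid(s[3],box(-.077,.077,0,.134,-.008,.004)))]
def prack(s):return[pl(s,slope(box(-.0635,.0635,-.1235,.1235,-.004,.038)))]+[pl(s,slope(box(.05,.058,y-.035,y+.035,0,.101))) for y in(-.081,0,.081)]+[pl(s,slope(box(-.058,.058,y-.037,y+.037,0,.038))) for y in(-.081,0,.081)]
def cost(s,f,k,ig=None):
    e=0
    for n in M:
        h=hull(n,f(s));m=M[n][k].astype(np.float32);w=np.abs(h-m)
        if ig:w=w*(~cv2.dilate(M[n][ig].astype(np.uint8),np.ones((5,5))).astype(bool))
        e+=w.sum()/m.sum()
    return e
for k,f,s0,ig in(("tin",ptin,[.455,.283,0,2.0],"onion"),("rack",prack,[.557,-.004,-.14],None)):
    best=None
    for dy in(-.06,0,.06):
        s=np.array(s0,float);s[2]+=dy
        sim=[s]+[s+np.eye(len(s))[i]*(.015 if i<2 else .08) for i in range(len(s))]
        r=minimize(cost,s,(f,k,ig),method="Nelder-Mead",options=dict(initial_simplex=sim,maxiter=150,xatol=2e-4))
        print(k,r.x.round(4),np.degrees(r.x[2:]).round(1),round(r.fun,4))
        if best is None or r.fun<best.fun:best=r
    out=[]
    for n,(x0,y0,w,h) in(("top",(75,150,230,100)),("scene",(200,165,270,140))):
        im=cv2.imread(f"pics/{n}0.png");kx=2.7;a=cv2.resize(im[y0:y0+h,x0:x0+w],None,fx=kx,fy=kx,interpolation=cv2.INTER_CUBIC)
        for p in f(best.x):
            u=cv2.convexHull(((proj(n,p)-[x0,y0]+.5)*kx).astype(np.int32));cv2.polylines(a,[u],True,(0,0,255) if k=="rack" else (0,255,255),1)
        out.append(a)
    np.save(k+".npy",best.x)
    if k=="tin":keep=out
W=[]
for i in(0,1):
    a=cv2.addWeighted(keep[i],.5,out[i],.5,0);W.append(a)
w=max(a.shape[1] for a in W);I=np.vstack([cv2.copyMakeBorder(a,0,0,0,w-a.shape[1],0) for a in W]);cv2.imwrite("pics/fit2.png",cv2.resize(I,None,fx=.92,fy=.92))
print(I.shape)
E
python3 fit2.py
```

```text
top tin [(0.7, 5253), (0.26, 2419)]
top rack [(0.88, 455), (0.61, 67)]
top bin_walnut []
top bin_cubes [(0.8, 1031)]
top bin_tea [(0.95, 1053)]
top onion [(0.65, 510), (0.21, 5200)]
scene tin [(0.93, 4857)]
scene rack [(0.65, 674), (0.64, 2179)]
scene bin_walnut [(0.56, 1059)]
scene bin_cubes [(0.7, 666)]
scene bin_tea [(0.84, 710), (0.67, 370)]
scene onion [(0.75, 477), (0.75, 865)]
tin [ 0.4597  0.2861 -0.0543  1.9724] [ -3.1 113. ] 0.0786
tin [ 0.4601  0.2866 -0.0457  1.9656] [ -2.6 112.6] 0.079
tin [ 0.4603  0.2862 -0.0454  1.9719] [ -2.6 113. ] 0.0776
rack [ 0.5585 -0.0072 -0.1446] [-8.3] 1.3978
rack [ 0.5589 -0.0068 -0.1493] [-8.6] 1.3922
rack [ 0.5586 -0.0082 -0.1518] [-8.7] 1.3967
(648, 729, 3)
```

View pics/fit2.png

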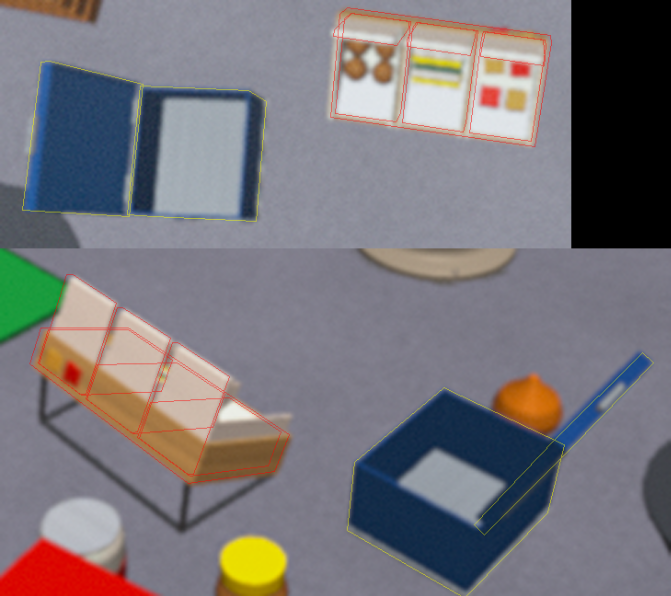

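The refined outlines match both pictures. In the top crop the tin runs from about (140,85) to (265,218). In the scene crop the rack strips line up at (70,275)–(235,380). Next come the move helper and the grasp targets.

```bash
cat >> h.py <<'E'
rack=[.5588,-.007,np.radians(-8.55)];tin=[.460,.286,np.radians(-2.7)];LID=np.radians(113)
RR=Ro.from_euler("z",rack[2])
def binframe(az,lean): # bin x axis azimuth az (when level), leaning forward
    return Ro.from_euler("z",az)*Ro.from_euler("y",-lean)
FL=Ro.from_matrix(np.array([[0,1,0],[1,0,0],[0,0,-1.]])) # tool in bin frame: x=bin y,y=bin x,z=-bin z
GB=np.array([.054,0,.082])   # grasp point in bin frame
def tool(Rb,pb,gb=GB,off=(0,0,0)): # TCP pose for bin pose
    return np.array(pb)+Rb.apply(gb-np.array([0,0,.008])+off),Rb*FL
def rel(cur,tgt): # cur,tgt (pos,Rot) -> row
    return np.r_[np.degrees((cur[1].inv()*tgt[1]).as_rotvec()).round(1),cur[1].inv().apply(tgt[0]-cur[0]).round(4)]
def now(log=True):
    from workcell import get_obs
    o=get_obs()
    if log:open("log.txt","a").write(" ".join(map(str,[*o["qpos"],*o["tcp_pos"],*o["ee_rot"]]))+"\n")
    print("t",round(o["time_s"],2),"tcp",np.round(o["tcp_pos"],4),"q",np.round(o["qpos"],3),"F",np.round(o["contact_force"],1),"gap",round(float(o["finger_gap"]),4),"gf",round(float(o["grasp_force"]),1))
    return np.array(o["tcp_pos"]),Ro.from_quat(o["ee_rot"])
RB=binframe(rack[2],np.radians(25)); PB=pl(rack,slope([0,.081,0]))[0]
E
python3 - <<'E'
from h import *
c=now();print(c[1].as_matrix().round(2).tolist())
for u in(.15,.06,0):
    t=tool(RB,PB,off=(0,0,u));print(u,t[0].round(4),rel(c,t))
E
```

```text
t 2.5 tcp [0.1404 0.5059 0.2377] q [ 1.154  0.342  1.524 -0.     1.275 -0.146] F [ 0.   0.8 -0.4] gap 0.0916 gf 0.0
[[-0.96, 0.27, 0.0], [0.27, 0.96, 0.0], [-0.0, 0.0, -1.0]]
0.15 [0.5256 0.0799 0.2698] [-2.040e+01 -1.810e+01  8.160e+01 -4.851e-01 -3.074e-01 -3.210e-02]
0.06 [0.5632 0.0742 0.1883] [-2.040e+01 -1.810e+01  8.160e+01 -5.229e-01 -3.028e-01  4.940e-02]
0 [0.5883 0.0705 0.1339] [-20.4    -18.1     81.6     -0.548   -0.2997   0.1038]
```

Call:
move_arm(plan=[[0,0,0,0,0,-0.06,1],[0,0,0,0,0,-0.12,1],[-5,-4,20,-0.12,-0.08,-0.13,1],[-10,-9,40,-0.24,-0.16,-0.13,1],[-15,-13,60,-0.36,-0.24,-0.1,1],[-20.4,-18.1,81.6,-0.485,-0.307,-0.06,1],[-20.4,-18.1,81.6,-0.485,-0.307,-0.032,1],[-20.4,-18.1,81.6,-0.485,-0.307,-0.032,1],[-20.4,-18.1,81.6,-0.485,-0.307,-0.032,1],[-20.4,-18.1,81.6,-0.485,-0.307,-0.032,1]])

```text
time_s: 3.75
tcp_pos: [0.4707, 0.1389, 0.2897]
ee_rot: [0.741, 0.635, 0.142, 0.165]
contact_force: [0.8, 1.1, -0.2]
finger_gap: 0.0918
grasp_force: 0.0
```

```bash
python3 - <<'E'
from h import *
c=now()
for u in(.15,.06,0):
    t=tool(RB,PB,off=(0,0,u));print(u,t[0].round(4),rel(c,t))
E
```

```text
t 3.75 tcp [0.4707 0.1389 0.2897] q [ 0.23   0.044  1.839 -0.21   0.86   0.489] F [ 0.8  1.1 -0.2] gap 0.0918 gf 0.0
0.15 [0.5256 0.0799 0.2698] [ 0.1     0.     -0.2    -0.05    0.0489  0.0448]
0.06 [0.5632 0.0742 0.1883] [ 0.1     0.     -0.2    -0.0499  0.0487  0.1348]
0 [0.5883 0.0705 0.1339] [ 0.1     0.     -0.2    -0.0499  0.0486  0.1948]
```

Call:
move_arm(plan=[[0,0,0,0,0,0,1],[0,0,0,0,0,0,1]])

```text
time_s: 4.0
tcp_pos: [0.4695, 0.1408, 0.2898]
ee_rot: [0.739, 0.638, 0.141, 0.164]
contact_force: [-0.4, 0.2, 0.9]
finger_gap: 0.0918
grasp_force: 0.0
```

```bash
python3 - <<'E'
from h import *
c=now()
for u in(.05,0):
    t=tool(RB,PB,off=(0,0,u));print(u,t[0].round(4),rel(c,t))
E
```

```text
t 4.0 tcp [0.4695 0.1408 0.2898] q [ 0.234  0.044  1.838 -0.209  0.864  0.485] F [-0.4  0.2  0.9] gap 0.0918 gf 0.0
0.05 [0.5674 0.0736 0.1792] [-0.1    -0.      0.1    -0.0521  0.0501  0.1453]
0 [0.5883 0.0705 0.1339] [-0.1    -0.      0.1    -0.0521  0.0501  0.1953]
```

Call:
move_arm(plan=[[0,0,0,-0.03,0.03,0.02,1],[0,0,0,-0.052,0.05,0.06,1],[0,0,0,-0.052,0.05,0.11,1],[0,0,0,-0.052,0.05,0.145,1],[0,0,0,-0.052,0.05,0.145,1],[0,0,0,-0.052,0.05,0.145,1]])

```text
time_s: 4.75
tcp_pos: [0.5676, 0.0746, 0.1811]
ee_rot: [0.739, 0.638, 0.142, 0.164]
contact_force: [0.8, 0.4, -0.7]
finger_gap: 0.0921
grasp_force: 0.0
```

```bash
python3 - <<'E'
from h import *
from workcell import capture
c=now()
for u in(.05,0):
    t=tool(RB,PB,off=(0,0,u));print(u,t[0].round(4),rel(c,t))
o=[cv2.resize(capture(n)["image"][y:y+150,x:x+200,::-1],None,fx=2,fy=2,interpolation=cv2.INTER_CUBIC) for n,x,y in(("scene",180,130),("top",150,110))]
cv2.imwrite("pics/pre.png",np.hstack(o))
E
```

```text
t 4.75 tcp [0.5676 0.0746 0.1811] q [ 0.039  0.301  1.85  -0.147  0.564  0.292] F [ 0.8  0.4 -0.7] gap 0.0921 gf 0.0
0.05 [0.5674 0.0736 0.1792] [ 0.1    -0.1     0.2    -0.001  -0.0008  0.0017]
0 [0.5883 0.0705 0.1339] [ 0.1    -0.1     0.2    -0.0011 -0.0009  0.0517]
```

View pics/pre.png

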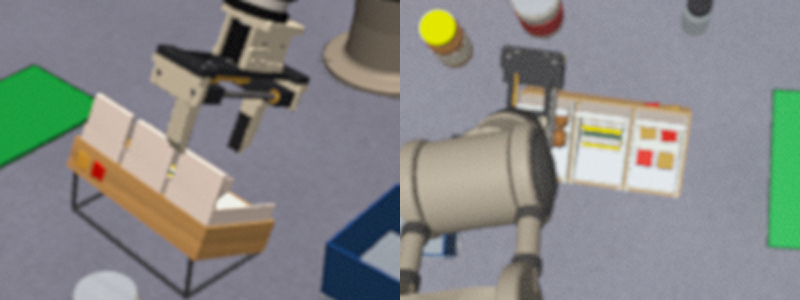

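The crop shows the open fingers straddling the strip row near the walnut bin's strip, which is at about (195,180) on the left half. I'll check numerically where the fingertips should project and where they will land.

```bash
python3 - <<'E'
from h import *
c=now()
for s in(1,-1):
    p=c[0]+c[1].apply([0,s*.055,.011]);u=proj("scene",p)[0];print("tip now crop",(u-[180,130])*2, "after",(proj("scene",p+c[1].apply([0,0,.052]))[0]-[180,130])*2)
print("strip mid",(proj("scene",PB+RB.apply(GB))-[180,130])*2,"corners",((proj("scene",PB+RB.apply([[.058,-.035,.101],[.058,.035,.101],[.058,.035,.058],[.058,-.035,.058]]))-[180,130])*2).round().tolist())
E
```

```text
t 4.85 tcp [0.5678 0.0743 0.1816] q [ 0.039  0.301  1.85  -0.147  0.564  0.292] F [0.3 0.2 0.5] gap 0.0917 gf 0.0
tip now crop [170.65967212 147.76024533] after [156.0950914  190.05726806]
tip now crop [234.86717326 147.29872512] after [220.45336937 186.72584104]
strip mid [[194.95357634 173.26396087]] corners [[178.0, 145.0], [219.0, 172.0], [207.0, 206.0], [166.0, 178.0]]
```

Call:
move_arm(plan=[[0,0,0,-0.001,-0.001,0.03,1],[0,0,0,-0.001,-0.001,0.052,1],[0,0,0,-0.001,-0.001,0.052,1],[0,0,0,-0.001,-0.001,0.052,-1],[0,0,0,-0.001,-0.001,0.052,-1],[0,0,0,-0.001,-0.001,0.052,-1],[0,0,0,-0.001,-0.001,0.052,-1],[0,0,0,-0.001,-0.001,0.052,-1],[0,0,0,-0.001,-0.001,0.052,-1]])

```text
time_s: 5.98
tcp_pos: [0.588, 0.0694, 0.1318]
ee_rot: [0.739, 0.638, 0.141, 0.164]
contact_force: [0.5, 0.2, -0.0]
finger_gap: 0.0367
grasp_force: 0.0
```

```bash
python3 - <<'E'
from h import *
from workcell import get_obs
c=now();print(get_obs()["ft_torque"]);print(rel(c,tool(RB,PB)))
E
```

```text
t 5.97 tcp [0.588  0.0694 0.1318] q [ 0.027  0.405  1.858 -0.169  0.455  0.31 ] F [ 0.5  0.2 -0. ] gap 0.0367 gf 0.0
[-0.1065534   0.37655557  0.00514059]
[-0.     -0.      0.1     0.0011  0.001  -0.0019]
```

Call:
move_arm(plan=[[0,0,0,0,0,0,-1],[0,0,0,0,0,0,-1],[0,0,0,0,0,0,-1],[0,0,0,0,0,0,-1],[0,0,0,0,0,0,-1],[0,0,0,0,0,0,-1]])

```text
time_s: 6.72
tcp_pos: [0.588, 0.0694, 0.1317]
ee_rot: [0.739, 0.638, 0.141, 0.164]
contact_force: [-0.7, 0.1, -0.1]
finger_gap: 0.0077
grasp_force: 30.0
```

```bash
python3 - <<'E'
from h import *
from workcell import get_obs
c=now();print(get_obs()["ft_torque"],rel(c,tool(RB,PB)))
E
```

```text
t 6.72 tcp [0.588  0.0694 0.1317] q [ 0.027  0.405  1.858 -0.169  0.455  0.31 ] F [-0.7  0.1 -0.1] gap 0.0077 gf 30.0
[-0.06298084  0.34423481 -0.03335205] [-0.1    -0.      0.1     0.0011  0.0011 -0.0019]
```

Call:
move_arm(plan=[[0,0,0,0,0,-0.005,-1],[0,0,0,0,0,-0.01,-1],[0,0,0,0,0,-0.015,-1],[0,0,0,0,0,-0.02,-1]])

```text
time_s: 7.22
tcp_pos: [0.5796, 0.0707, 0.1504]
ee_rot: [0.739, 0.638, 0.141, 0.164]
contact_force: [-0.3, 0.5, -2.1]
finger_gap: 0.0078
grasp_force: 30.0
```

```bash
python3 - <<'E'
from h import *
from workcell import get_obs
c=now();print(get_obs()["ft_torque"],rel(c,tool(RB,PB)))
E
```

```text
t 7.22 tcp [0.5796 0.0707 0.1504] q [ 0.03   0.364  1.858 -0.159  0.495  0.301] F [-0.3  0.5 -2.1] gap 0.0078 gf 30.0
[-0.06366323  0.43072581  0.03152357] [-0.     -0.      0.1     0.0011  0.0009  0.0186]
```

Call:
move_arm(plan=[[0,0,0,0,0,-0.008,-1],[0,0,0,0,0,-0.018,-1],[0,0,0,0,0,-0.03,-1],[0,0,0,0,0,-0.045,-1],[0,0,0,0,0,-0.06,-1],[0,0,0,0,0,-0.08,-1],[0,0,0,0,0,-0.09,-1]])

```text
time_s: 8.1
tcp_pos: [0.542, 0.0765, 0.2332]
ee_rot: [0.739, 0.638, 0.142, 0.164]
contact_force: [0.5, -0.4, -1.0]
finger_gap: 0.0078
grasp_force: 30.0
```

```bash
cat > kin.py <<'E'
from h import *
D=np.unique(np.loadtxt("log.txt").round(6),axis=0)
def fk(q,p):
    a,h,L1,e,L2,Lt,d1=p
    R1=Ro.from_euler("z",q[0]);R2=R1*Ro.from_euler("y",q[1]);R3=R2*Ro.from_euler("y",q[2])
    R=R3*Ro.from_euler("z",q[3])*Ro.from_euler("y",q[4])*Ro.from_euler("z",q[5]+np.pi/2)
    return np.array([0,0,h])+R1.apply([a,d1,0])+R2.apply([0,0,L1])+R3.apply([e,0,L2])+R.apply([0,0,Lt]),R
def res(p):
    return np.concatenate([np.r_[fk(d[:7],p)[0]-d[6:9],.001*(p-P0)] for d in D])
P0=np.array([0,.3,.35,0,.35,.2,0])
KP=least_squares(res,P0,x_scale=.1).x
if __name__=="__main__":
    print(KP.round(4),np.abs(res(KP)).max())
    for d in D:print(d[:6].round(2),np.degrees((fk(d,KP)[1].inv()*Ro.from_quat(d[9:13])).magnitude()).round(2),((fk(d,KP)[0]-d[6:9])*1e3).round(1))
E
python3 -c "
from h import *;now()"; python3 kin.py
```

```text
t 8.1 tcp [0.542  0.0765 0.2332] q [ 0.046  0.192  1.833 -0.129  0.69   0.275] F [ 0.5 -0.4 -1. ] gap 0.0078 gf 30.0
[0.     0.2228 0.5061 0.0464 0.3796 0.307  0.0764] 0.00015608620856229772
[ 0.03  0.41  1.86 -0.17  0.46  0.31] 0.0 [-0. -0.  0.]
[ 0.03  0.41  1.86 -0.17  0.46  0.31] 0.0 [-0. -0.  0.]
[ 0.03  0.36  1.86 -0.16  0.49  0.3 ] 0.0 [ 0. -0.  0.]
[ 0.04  0.3   1.85 -0.15  0.56  0.29] 0.0 [ 0. -0.  0.]
[ 0.04  0.3   1.85 -0.15  0.56  0.29] 0.0 [-0. -0. -0.]
[ 0.05  0.19  1.83 -0.13  0.69  0.28] 0.0 [-0. -0. -0.]
[ 0.23  0.04  1.84 -0.21  0.86  0.49] 0.0 [ 0.  0. -0.]
[ 0.23  0.04  1.84 -0.21  0.86  0.48] 0.0 [ 0.  0. -0.]
[ 1.15  0.34  1.52 -0.    1.28 -0.15] 0.0 [ 0. -0.  0.]
```

```bash
cat > ik.py <<'E'
from kin import *
LO=np.array([-2.53,-.77,.04,-1,.28,-3.11])+.03;HI=np.array([2.53,2.02,2.7,4.14,2.66,3.11])-.03
def ik(t,q0):
    def f(q):
        p,R=fk(q,KP);return np.r_[(p-t[0])*5,(t[1].inv()*R).as_rotvec(),1e-4*(q-q0)]
    r=least_squares(f,np.clip(q0,LO+1e-6,HI-1e-6),bounds=(LO,HI));p,R=fk(r.x,KP)
    return r.x,np.linalg.norm(p-t[0])*1e3,np.degrees((t[1].inv()*R).magnitude())
GA=GB+np.array([.0,-.001,-.0])
def pose(az,lean,lip): # world lip
    Rb=binframe(az,lean);pb=np.array(lip)-Rb.apply([-.0565,0,.038]);return Rb,pb
def clear(Rb,pb):
    # min distance of bin/gripper points to lid plane & tin rim height
    g=np.array([[x,y,z] for x in(-.058,.058) for y in(-.037,.037) for z in(0,.038)]+[[.058,y,.101] for y in(-.035,.035)])
    b=np.array([[.054+x,y,.082+.047+z] for x in(-.095,.095) for y in(-.0375,.0375) for z in(0,.08)])
    P=np.vstack([pb+Rb.apply(g),pb+Rb.apply(b)]);i=np.array([tin[0],tin[1],0]);Q=Ro.from_euler("z",-tin[2]).apply(P-i)
    n=np.array([0,np.sin(LID),np.cos(LID)]) # lid inner->outer
    d=-(Q-[0,.068,.086])@n
    w=Q[:,2]<.24
    return (d[w].min()*1e3 if w.any() else 999),Q[:,2].min()*1e3
E
cat > scan.py <<'E'
from ik import *
now(False)
q0=np.array([.046,.192,1.833,-.129,.69,.275])
for azd in(-10,0,15,30,45,60,75,90):
    lip=pl(tin,[[.03*np.cos(np.radians(azd))-.0,.03*np.sin(np.radians(azd))-.01,.115]])[0];q=q0;print("az",azd)
    for L in(25,40,55,65,75,85,95):
        q,e,a=min((ik(tool(*pose(np.radians(azd),np.radians(L),lip)),s) for s in(q,q+[0,0,0,1.2,.3,-1.2],q+[0,0,0,2.5,.3,-2.5])),key=lambda r:r[1]+r[2]+.3*np.abs(r[0]-q).max())
        print(L,q.round(2),round(e,1),round(a,1),np.round(clear(*pose(np.radians(azd),np.radians(L),lip)),0))
E
python3 scan.py
```

```text
t 8.1 tcp [0.542  0.0765 0.2332] q [ 0.046  0.192  1.833 -0.129  0.69   0.275] F [ 0.5 -0.4 -1. ] gap 0.0078 gf 30.0
az -10
25 [ 0.41  0.41  1.63 -0.35  0.76  0.8 ] 0.0 0.0 [42. 80.]
40 [ 0.52  0.33  1.83 -0.86  0.58  1.34] 0.0 0.0 [45. 85.]
55 [ 0.59  0.28  1.88 -0.97  0.61  1.48] 10.5 11.5 [49. 92.]
65 [ 0.63  0.25  1.89 -0.97  0.66  1.5 ] 18.8 20.9 [51. 98.]
75 [ 0.75  0.61  2.36  3.94  1.31 -3.08] 20.9 14.2 [ 54. 104.]
85 [ 0.85  0.73  2.34  4.08  1.52 -3.08] 15.8 9.6 [ 46. 110.]
95 [ 0.88  0.84  2.33  4.11  1.7  -3.08] 8.5 6.2 [ 34. 114.]
az 0
25 [ 0.41  0.41  1.64 -0.26  0.71  0.57] 0.0 0.0 [35. 80.]
40 [ 0.49  0.31  1.87 -0.78  0.44  1.12] 0.0 0.0 [36. 85.]
55 [ 0.52  0.24  1.95 -0.97  0.39  1.31] 10.8 10.8 [39. 92.]
65 [ 0.47  0.35  2.35  3.47  0.77 -3.08] 13.6 14.1 [41. 98.]
75 [ 0.65  0.55  2.42  3.7   1.25 -3.08] 14.3 11.0 [ 43. 104.]
85 [ 0.77  0.69  2.42  3.86  1.52 -3.08] 9.5 6.0 [ 46. 110.]
95 [ 0.85  0.82  2.39  3.99  1.71 -3.08] 1.0 0.5 [ 48. 114.]
az 15
25 [ 0.4   0.41  1.64 -0.09  0.66  0.2 ] 0.0 0.0 [15. 80.]
40 [ 0.43  0.29  1.88 -0.39  0.31  0.5 ] 1.1 0.9 [25. 8
[... 1750 characters left out ...]
96 -2.14] 0.0 0.0 [-10.  92.]
65 [-0.07  0.4   2.07  1.43  1.11 -2.4 ] 0.0 0.0 [ 9. 98.]
75 [-0.17  0.5   2.14  1.53  1.3  -2.63] 0.0 0.0 [ 12. 104.]
85 [-0.24  0.64  2.19  1.56  1.48 -2.82] 0.0 0.0 [ 13. 110.]
95 [-0.29  0.79  2.2   1.55  1.66 -2.99] 0.0 0.0 [ 16. 114.]
az 90
25 [ 0.37  0.42  1.62  0.49  0.99 -1.45] 0.0 0.0 [-51.  80.]
40 [ 0.2   0.39  1.75  0.83  1.03 -1.83] 0.0 0.0 [-32.  85.]
55 [ 0.03  0.42  1.86  1.1   1.17 -2.18] 0.0 0.0 [-7. 92.]
65 [-0.08  0.48  1.92  1.22  1.3  -2.37] 0.0 0.0 [12. 98.]
75 [-0.16  0.57  1.96  1.29  1.45 -2.53] 0.0 0.0 [ 16. 104.]
85 [-0.22  0.69  1.97  1.33  1.59 -2.68] 0.0 0.0 [ 17. 110.]
95 [-0.26  0.82  1.97  1.35  1.74 -2.8 ] 0.0 0.0 [ 20. 114.]
```

```bash
sed -i 's/in(-10,0,15,30,45,60,75,90)/in(105,120,135,150,165)/' scan.py; python3 scan.py
```

```text
t 8.1 tcp [0.542  0.0765 0.2332] q [ 0.046  0.192  1.833 -0.129  0.69   0.275] F [ 0.5 -0.4 -1. ] gap 0.0078 gf 30.0
az 105
25 [ 0.37  0.43  1.61  0.49  1.11 -1.68] 0.0 0.0 [-54.  80.]
40 [ 0.19  0.43  1.68  0.76  1.21 -1.98] 0.0 0.0 [-35.  85.]
55 [ 0.04  0.49  1.73  0.95  1.37 -2.23] 0.0 0.0 [-11.  92.]
65 [-0.05  0.56  1.75  1.05  1.49 -2.36] 0.0 0.0 [ 8. 98.]
75 [-0.12  0.65  1.76  1.11  1.62 -2.47] 0.0 0.0 [ 10. 104.]
85 [-0.17  0.76  1.75  1.16  1.75 -2.57] 0.0 0.0 [ 11. 110.]
95 [-0.2   0.88  1.74  1.2   1.88 -2.65] 0.0 0.0 [ 14. 114.]
az 120
25 [ 0.37  0.43  1.6   0.46  1.22 -1.91] 0.0 0.0 [-47.  80.]
40 [ 0.21  0.47  1.6   0.67  1.37 -2.13] 0.0 0.0 [-29.  85.]
55 [ 0.07  0.56  1.59  0.83  1.55 -2.3 ] 0.0 0.0 [-6. 92.]
65 [-0.    0.64  1.58  0.91  1.68 -2.38] 0.0 0.0 [ 8. 98.]
75 [-0.06  0.74  1.56  0.97  1.8  -2.45] 0.0 0.0 [  8. 104.]
85 [-0.1   0.84  1.53  1.04  1.92 -2.5 ] 0.0 0.0 [ 10. 110.]
95 [-0.13  0.95  1.5   1.09  2.04 -2.54] 0.0 0.0 [ 12. 114.]
az 135
25 [ 0.37  0.44  1.59  0.41  1.32 -2.13] 0.0 0.0 [-30.  80.]
40 [ 0.23  0.52  1.53  0.58  1.53 -2.28] 0.0 0.0 [-14
[... 460 characters left out ...]
8  1.89 -2.49] 0.0 0.0 [17. 92.]
65 [ 0.12  0.8   1.25  0.66  2.03 -2.5 ] 0.0 0.0 [18. 98.]
75 [ 0.09  0.9   1.18  0.74  2.17 -2.49] 0.0 0.0 [ 19. 104.]
85 [ 0.07  1.01  1.11  0.83  2.29 -2.45] 0.0 0.0 [ 21. 110.]
95 [ 0.05  1.12  1.05  0.95  2.41 -2.4 ] 0.0 0.0 [ 24. 114.]
az 165
25 [ 0.38  0.45  1.57  0.26  1.48 -2.57] 0.0 0.0 [25. 80.]
40 [ 0.29  0.59  1.39  0.35  1.77 -2.63] 0.0 0.0 [26. 85.]
55 [ 0.23  0.75  1.22  0.45  2.03 -2.64] 0.0 0.0 [28. 92.]
65 [ 0.2   0.86  1.11  0.52  2.19 -2.61] 0.0 0.0 [29. 98.]
75 [ 0.18  0.98  1.01  0.61  2.34 -2.57] 0.0 0.0 [ 31. 104.]
85 [ 0.16  1.09  0.91  0.73  2.48 -2.49] 0.0 0.0 [ 33. 110.]
95 [ 0.15  1.2   0.83  0.88  2.6  -2.38] 0.0 0.0 [ 36. 114.]
```

```bash
cat > way.py <<'E'
from ik import *
TL=lambda x,y,z:pl(tin,[[x,y,z]])[0]
def rows(ws,n,grip):
    "ws: end (az,lean,lip) ; interpolates from the current pose in n rows"
    from workcell import get_obs
    c=now();q=np.array(get_obs()["qpos"])
    az,le,lip=ws
    Rb=c[1]*FL.inv();e=np.degrees(Rb.as_euler("ZYX"));l0=c[0]+Rb.apply(np.array([-.0565,0,.038])-GB+[0,0,.008])
    print("now az,lean",e[:2].round(1),"lip",l0.round(3))
    for i in range(1,n+1):
        s=i/n;a=np.radians(e[0]+(az-e[0])*s);L=np.radians(-e[1]+(le+e[1])*s);lp=l0+(np.array(lip)-l0)*s
        t=tool(*pose(a,L,lp));qn,er,ea=ik(t,q)
        print(rel(c,t).tolist(),"dq/s",(np.abs(qn-q)*8).max().round(2),"err",round(er,1),round(ea,1),"clr",np.round(clear(*pose(a,L,lp)),0));q=qn
E
python3 -c "
from way import *
rows((-8.5,15,[.47,.09,.24]),3,0)
print('---'); rows((150,25,TL(-.03,-.02,.26)),20,0)"
```

```text
t 8.1 tcp [0.542  0.0765 0.2332] q [ 0.046  0.192  1.833 -0.129  0.69   0.275] F [ 0.5 -0.4 -1. ] gap 0.0078 gf 30.0
now az,lean [ -8.4 -25.1] lip [0.458 0.089 0.154]
[3.4, 0.0, 0.0, 0.0009, 0.0176, -0.0179] dq/s 1.21 err 0.0 0.0 clr [234. 147.]
[6.7, 0.0, 0.0, 0.0018, 0.0348, -0.0356] dq/s 1.18 err 0.0 0.0 clr [245. 175.]
[10.1, -0.0, 0.1, 0.0027, 0.0516, -0.0533] dq/s 1.15 err 0.0 0.0 clr [255. 203.]
---
t 8.1 tcp [0.542  0.0765 0.2332] q [ 0.046  0.192  1.833 -0.129  0.69   0.275] F [ 0.5 -0.4 -1. ] gap 0.0078 gf 30.0
now az,lean [ -8.4 -25.1] lip [0.458 0.089 0.154]
[0.0, 3.4, -7.2, 0.0203, -0.001, -0.0063] dq/s 1.51 err 0.0 0.0 clr [216. 124.]
[0.0, 6.7, -14.4, 0.0404, -0.0034, -0.0133] dq/s 1.48 err 0.0 0.0 clr [209. 129.]
[0.0, 10.1, -21.5, 0.06, -0.0072, -0.021] dq/s 1.43 err 0.0 0.0 clr [191. 135.]
[0.0, 13.4, -28.7, 0.079, -0.0124, -0.0293] dq/s 1.36 err 0.0 0.0 clr [173. 140.]
[0.0, 16.8, -35.9, 0.0972, -0.0188, -0.0381] dq/s 1.28 err 0.0 0.0 clr [156. 145.]
[0.0, 20.2, -43.1, 0.1143, -0.0264, -0.0475] dq/s 1.2 err 0.0 0.0 clr [141. 151.]
[0.0, 23.5, -50.2, 0.1302, -0.0349
[... 432 characters left out ...]
84 err 0.0 0.0 clr [ 92. 182.]
[0.0, 43.6, -93.3, 0.1947, -0.0972, -0.1217] dq/s 0.82 err 0.0 0.0 clr [ 83. 188.]
[0.0, 47.0, -100.5, 0.1999, -0.1076, -0.1324] dq/s 0.8 err 0.0 0.0 clr [150. 193.]
[0.0, 50.3, -107.7, 0.2036, -0.1175, -0.1429] dq/s 0.78 err 0.0 0.0 clr [140. 198.]
[0.0, 53.7, -114.8, 0.2059, -0.1267, -0.153] dq/s 0.78 err 0.0 0.0 clr [130. 204.]
[0.0, 57.0, -122.0, 0.2068, -0.135, -0.1628] dq/s 0.78 err 0.0 0.0 clr [122. 209.]
[-0.0, 60.4, -129.2, 0.2066, -0.1422, -0.172] dq/s 0.78 err 0.0 0.0 clr [113. 214.]
[-0.0, 63.7, -136.4, 0.2055, -0.1483, -0.1807] dq/s 0.79 err 0.0 0.0 clr [106. 220.]
[-0.0, 67.0, -143.6, 0.2035, -0.1531, -0.1889] dq/s 0.81 err 0.0 0.0 clr [ 99. 225.]
```

Call:
move_arm(plan=[[2,0,0,0,0.006,-0.01,-1],[4,0,0,0.001,0.018,-0.02,-1],[6,0,0,0.002,0.033,-0.035,-1],[8,0,0,0.003,0.045,-0.047,-1],[10,0,0,0.003,0.052,-0.053,-1]])

```text
time_s: 8.72
tcp_pos: [0.5675, 0.0758, 0.3027]
ee_rot: [0.751, 0.648, 0.085, 0.099]
contact_force: [-0.1, 0.0, -2.1]
finger_gap: 0.0078
grasp_force: 30.0
```

```bash
python3 -c "
from way import *
rows((150,15,TL(-.03,-.02,.27)),20,0)" | grep -v nan
```

```text
t 8.72 tcp [0.5675 0.0758 0.3027] q [ 0.023  0.251  1.5   -0.049  1.133  0.185] F [-0.1  0.  -2.1] gap 0.0078 gf 30.0
now az,lean [ -8.4 -15. ] lip [0.471 0.09  0.239]
[-0.0, 2.1, -7.7, 0.0219, -0.0038, -0.0026] dq/s 1.01 err 0.0 0.0 clr [246. 204.]
[-0.0, 4.1, -15.3, 0.0435, -0.0093, -0.0057] dq/s 1.0 err 0.0 0.0 clr [232. 205.]
[-0.0, 6.2, -23.0, 0.0646, -0.0166, -0.0092] dq/s 0.99 err 0.0 0.0 clr [210. 207.]
[-0.0, 8.2, -30.6, 0.085, -0.0255, -0.0132] dq/s 0.99 err 0.0 0.0 clr [190. 208.]
[-0.0, 10.3, -38.3, 0.1044, -0.036, -0.0176] dq/s 0.98 err 0.0 0.0 clr [172. 210.]
[-0.0, 12.3, -45.9, 0.1226, -0.0478, -0.0224] dq/s 0.97 err 0.0 0.0 clr [212. 211.]
[-0.0, 14.4, -53.6, 0.1395, -0.0608, -0.0274] dq/s 0.96 err 0.0 0.0 clr [208. 213.]
[-0.0, 16.4, -61.2, 0.1548, -0.0749, -0.0328] dq/s 0.95 err 0.0 0.0 clr [203. 215.]
[-0.0, 18.5, -68.9, 0.1684, -0.0898, -0.0384] dq/s 0.94 err 0.0 0.0 clr [199. 216.]
[-0.0, 20.5, -76.5, 0.1803, -0.1052, -0.0441] dq/s 0.94 err 0.0 0.0 clr [196. 218.]
[-0.0, 22.6, -84.2, 0.1904, -0.121, -0.0499] dq/s 0.93 err 0.0 0.0 clr [193. 219.]
[-0.0, 24.6, -91.8, 0.1986, -0.1368, -0.0557] dq/s 0.92 err 0.0 0.0 clr [190. 221.]
[-0.0, 26.6, -99.5, 0.2049, -0.1526, -0.0615] dq/s 0.92 err 0.0 0.0 clr [179. 222.]
[-0.0, 28.7, -107.1, 0.2095, -0.1679, -0.0672] dq/s 0.92 err 0.0 0.0 clr [167. 224.]
[-0.0, 30.7, -114.8, 0.2123, -0.1825, -0.0727] dq/s 0.92 err 0.0 0.0 clr [155. 225.]
[-0.0, 32.8, -122.4, 0.2135, -0.1963, -0.078] dq/s 0.92 err 0.0 0.0 clr [144. 227.]
[-0.0, 34.8, -130.1, 0.2132, -0.209, -0.083] dq/s 0.92 err 0.0 0.0 clr [133. 228.]
[-0.0, 36.9, -137.7, 0.2115, -0.2205, -0.0876] dq/s 0.93 err 0.0 0.0 clr [123. 230.]
[-0.0, 38.9, -145.4, 0.2088, -0.2305, -0.0919] dq/s 0.94 err 0.0 0.0 clr [114. 231.]
[-0.0, 41.0, -153.0, 0.2051, -0.239, -0.0957] dq/s 0.95 err 0.0 0.0 clr [105. 233.]
```

Call:
move_arm(plan=[[0,1,-3.5,0.01,-0.0015,-0.002,-1],[0,3,-11,0.032,-0.006,-0.005,-1],[0,5,-19,0.054,-0.013,-0.008,-1],[0,7.2,-27,0.075,-0.021,-0.012,-1],[0,9.5,-35,0.096,-0.031,-0.016,-1],[0,11.7,-43.5,0.117,-0.044,-0.021,-1],[0,14.0,-52,0.136,-0.058,-0.026,-1],[0,16.4,-61,0.155,-0.075,-0.033,-1],[0,18.5,-69,0.168,-0.09,-0.038,-1],[0,20.0,-75,0.178,-0.102,-0.043,-1]])

```text
time_s: 9.98
tcp_pos: [0.4842, 0.2683, 0.3167]
ee_rot: [0.177, 0.976, 0.127, 0.023]
contact_force: [-0.4, -0.4, -1.0]
finger_gap: 0.0079
grasp_force: 30.0
```

```bash
python3 -c "
from way import *
rows((150,20,TL(-.03,-.01,.26)),10,0)"
```

```text
t 9.97 tcp [0.4842 0.2683 0.3167] q [ 0.248  0.242  1.474  0.221  1.281 -1.011] F [-0.4 -0.4 -1. ] gap 0.0079 gf 30.0
now az,lean [ 69.4 -14.9] lip [0.45  0.177 0.253]
[-0.5, 2.1, -7.8, 0.019, 0.0073, 0.0004] dq/s 1.0 err 0.0 0.0 clr [192. 217.]
[-1.0, 4.3, -15.5, 0.0376, 0.0128, 0.0002] dq/s 0.99 err 0.0 0.0 clr [187. 218.]
[-1.5, 6.6, -23.3, 0.0555, 0.0166, -0.0003] dq/s 0.99 err 0.0 0.0 clr [175. 219.]
[-2.0, 8.9, -31.0, 0.0725, 0.0187, -0.0013] dq/s 0.98 err 0.0 0.0 clr [162. 219.]
[-2.5, 11.3, -38.7, 0.0884, 0.0194, -0.0027] dq/s 0.97 err 0.0 0.0 clr [148. 220.]
[-2.9, 13.7, -46.4, 0.1028, 0.0188, -0.0044] dq/s 0.96 err 0.0 0.0 clr [136. 221.]
[-3.3, 16.2, -54.0, 0.1158, 0.0171, -0.0064] dq/s 0.95 err 0.0 0.0 clr [123. 222.]
[-3.7, 18.8, -61.7, 0.1272, 0.0146, -0.0086] dq/s 0.94 err 0.0 0.0 clr [112. 222.]
[-4.0, 21.5, -69.3, 0.1368, 0.0115, -0.011] dq/s 0.94 err 0.0 0.0 clr [101. 223.]
[-4.3, 24.2, -76.9, 0.1446, 0.008, -0.0134] dq/s 0.93 err 0.0 0.0 clr [ 90. 224.]
```

Call:
move_arm(plan=[[-0.3,1.0,-4,0.01,0.004,0,-1],[-0.8,3.2,-12,0.029,0.01,0,-1],[-1.3,5.7,-20,0.048,0.015,0,-1],[-1.8,8.2,-28.5,0.067,0.018,-0.001,-1],[-2.4,11,-37.5,0.086,0.0195,-0.0025,-1],[-2.9,13.7,-46.4,0.103,0.019,-0.0045,-1],[-3.3,16.2,-54,0.116,0.017,-0.0065,-1],[-3.7,18.8,-62,0.127,0.0145,-0.0085,-1],[-4,21.5,-70,0.137,0.0115,-0.011,-1],[-4.3,24.2,-77,0.1445,0.008,-0.0135,-1]])

```text
time_s: 11.22
tcp_pos: [0.351, 0.3232, 0.3318]
ee_rot: [-0.493, 0.852, 0.151, -0.087]
contact_force: [-0.6, 0.7, -1.9]
finger_gap: 0.008
grasp_force: 30.0
```

```bash
python3 -c "
from way import *
rows((150,36,TL(-.03,-.005,.125)),8,0)"
```

```text
t 11.22 tcp [0.351  0.3232 0.3318] q [ 0.401  0.281  1.402  0.278  1.67  -2.221] F [-0.6  0.7 -1.9] gap 0.008 gf 30.0
now az,lean [150.1 -20. ] lip [0.43  0.278 0.26 ]
[-2.0, 0.1, 0.0, -0.0005, -0.0068, 0.0122] dq/s 0.2 err 0.0 0.0 clr [ 83. 207.]
[-4.0, 0.1, 0.0, -0.001, -0.0137, 0.0244] dq/s 0.21 err 0.0 0.0 clr [ 49. 191.]
[-6.0, 0.0, 0.1, -0.0015, -0.0207, 0.0367] dq/s 0.21 err 0.0 0.0 clr [ 44. 175.]
[-8.0, 0.0, 0.1, -0.002, -0.0279, 0.049] dq/s 0.21 err 0.0 0.0 clr [ 39. 158.]
[-10.0, 0.0, 0.1, -0.0025, -0.0352, 0.0614] dq/s 0.22 err 0.0 0.0 clr [ 33. 142.]
[-12.0, 0.0, 0.1, -0.003, -0.0426, 0.0738] dq/s 0.24 err 0.0 0.0 clr [ 28. 126.]
[-14.0, 0.0, 0.1, -0.0034, -0.0501, 0.0863] dq/s 0.25 err 0.0 0.0 clr [ 23. 110.]
[-16.0, -0.0, 0.1, -0.0039, -0.0578, 0.0989] dq/s 0.26 err 0.0 0.0 clr [18. 93.]
```

Call:
move_arm(plan=[[-2,0,0,-0.0005,-0.007,0.012,-1],[-4,0,0,-0.001,-0.014,0.024,-1],[-6,0,0,-0.0015,-0.021,0.037,-1],[-8,0,0,-0.002,-0.028,0.049,-1],[-10,0,0,-0.0025,-0.035,0.061,-1],[-12,0,0,-0.003,-0.043,0.074,-1],[-14,0,0,-0.0035,-0.05,0.086,-1],[-16,0,0,-0.004,-0.058,0.099,-1],[-16,0,0,-0.004,-0.058,0.099,-1]])

```text
time_s: 12.35
tcp_pos: [0.3711, 0.316, 0.2171]
ee_rot: [-0.474, 0.824, 0.269, -0.156]
contact_force: [-0.1, -0.1, -1.6]
finger_gap: 0.008
grasp_force: 30.0
```

```bash
python3 -c "
from way import *
from workcell import capture
rows((150,66,TL(-.03,-.005,.118)),10,0)
o=[cv2.resize(capture(n)['image'][y:y+150,x:x+200,::-1],None,fx=2,fy=2,interpolation=cv2.INTER_CUBIC) for n,x,y in(('scene',280,150),('top',60,130))]
cv2.imwrite('pics/pour0.png',np.hstack(o))
"
```

```text
t 12.35 tcp [0.3711 0.316  0.2171] q [ 0.27   0.503  1.501  0.435  1.608 -2.434] F [-0.1 -0.1 -1.6] gap 0.008 gf 30.0
now az,lean [149.7 -36.2] lip [0.43  0.282 0.123]
[-3.0, -0.1, -0.0, 0.0001, -0.0023, -0.0053] dq/s 0.36 err 0.0 0.0 clr [21. 92.]
[-6.0, -0.1, -0.0, 0.0, -0.0049, -0.0105] dq/s 0.37 err 0.0 0.0 clr [24. 93.]
[-8.9, -0.1, -0.1, -0.0, -0.0077, -0.0155] dq/s 0.37 err 0.0 0.0 clr [27. 94.]
[-11.9, -0.1, -0.1, -0.0001, -0.0109, -0.0204] dq/s 0.36 err 0.0 0.0 clr [29. 94.]
[-14.9, -0.0, -0.1, -0.0001, -0.0143, -0.0251] dq/s 0.36 err 0.0 0.0 clr [29. 95.]
[-17.9, -0.0, -0.1, -0.0002, -0.0179, -0.0297] dq/s 0.35 err 0.0 0.0 clr [29. 96.]
[-20.9, 0.0, -0.1, -0.0002, -0.0219, -0.0341] dq/s 0.35 err 0.0 0.0 clr [29. 98.]
[-23.9, 0.0, -0.2, -0.0003, -0.0261, -0.0383] dq/s 0.34 err 0.0 0.0 clr [28. 99.]
[-26.8, 0.1, -0.2, -0.0003, -0.0305, -0.0423] dq/s 0.34 err 0.0 0.0 clr [ 28. 100.]
[-29.8, 0.1, -0.2, -0.0004, -0.0351, -0.046] dq/s 0.33 err 0.0 0.0 clr [ 28. 101.]
```

View pics/pour0.png

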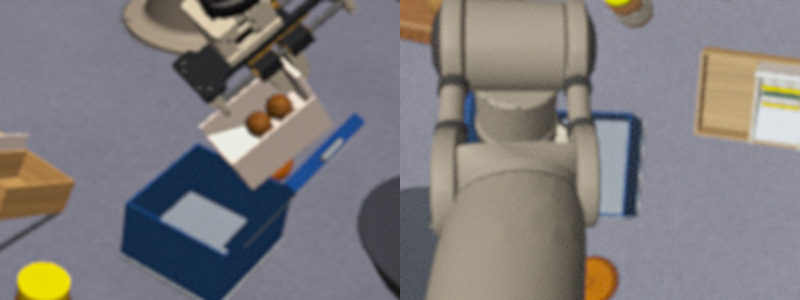

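The scene crop shows the bin over the tin with its lip at about (235,165), inside the tin's opening, and two walnuts visible at (260,122) and (279,105). It clears the lid. Now I'll tip it.

Call:
move_arm(plan=[[-3,0,0,0,-0.0025,-0.0055,-1],[-6,0,0,0,-0.005,-0.0105,-1],[-9,0,0,0,-0.0077,-0.0155,-1],[-11,0,0,0,-0.01,-0.019,-1],[-13,0,0,0,-0.012,-0.022,-1],[-15,0,0,0,-0.0143,-0.025,-1],[-18,0,0,0,-0.018,-0.03,-1],[-21,0,0,0,-0.022,-0.034,-1],[-24,0,0,0,-0.026,-0.038,-1],[-27,0,0,0,-0.0305,-0.042,-1]])

```text
time_s: 13.7
tcp_pos: [0.4141, 0.2915, 0.2349]
ee_rot: [-0.425, 0.738, 0.454, -0.261]
contact_force: [0.1, 0.7, -0.5]
finger_gap: 0.0077
grasp_force: 30.0
```

```bash
python3 -c "
from way import *
rows((150,88,TL(-.03,-.005,.115)),8,0)
"
```

```text
t 13.7 tcp [0.4141 0.2915 0.2349] q [ 0.118  0.761  1.288  0.633  2.01  -2.513] F [ 0.1  0.7 -0.5] gap 0.0077 gf 30.0
now az,lean [150.  -63.1] lip [0.43  0.283 0.12 ]
[-3.1, 0.1, 0.0, -0.0001, -0.0027, -0.0057] dq/s 0.35 err 0.0 0.0 clr [ 29. 103.]
[-6.2, 0.1, 0.0, -0.0001, -0.0057, -0.0112] dq/s 0.33 err 0.0 0.0 clr [ 29. 104.]
[-9.3, 0.1, 0.0, -0.0001, -0.009, -0.0167] dq/s 0.33 err 0.0 0.0 clr [ 29. 105.]
[-12.4, 0.1, 0.0, -0.0001, -0.0127, -0.0219] dq/s 0.32 err 0.0 0.0 clr [ 29. 107.]
[-15.5, 0.1, 0.0, -0.0001, -0.0166, -0.027] dq/s 0.31 err 0.0 0.0 clr [ 30. 108.]
[-18.6, 0.1, 0.0, -0.0001, -0.0208, -0.0319] dq/s 0.3 err 0.0 0.0 clr [ 30. 109.]
[-21.7, 0.1, 0.0, -0.0001, -0.0253, -0.0366] dq/s 0.3 err 0.0 0.0 clr [ 31. 111.]
[-24.9, 0.1, 0.0, -0.0, -0.03, -0.0411] dq/s 0.29 err 0.0 0.0 clr [ 31. 112.]
```

Call:
move_arm(plan=[[-3,0,0,0,-0.0027,-0.0057,-1],[-6,0,0,0,-0.0057,-0.0112,-1],[-9.3,0,0,0,-0.009,-0.0167,-1],[-12.4,0,0,0,-0.0127,-0.022,-1],[-15.5,0,0,0,-0.0166,-0.027,-1],[-18.6,0,0,0,-0.021,-0.032,-1],[-21.7,0,0,0,-0.0253,-0.0366,-1],[-24.9,0,0,0,-0.03,-0.041,-1],[-24.9,0,0,0,-0.03,-0.041,-1],[-24.9,0,0,0,-0.03,-0.041,-1]])

```text
time_s: 14.95
tcp_pos: [0.4572, 0.2665, 0.2268]
ee_rot: [-0.36, 0.624, 0.602, -0.346]
contact_force: [-0.1, 0.4, -1.6]
finger_gap: 0.0077
grasp_force: 30.0
```

```bash
python3 -c "
from way import *
from workcell import capture,finder
now()
for n in('scene','top'):
  c=capture(n)
  if n=='scene':cv2.imwrite('pics/pour1.png',cv2.resize(c['image'][150:300,280:480,::-1],None,fx=3,fy=3,interpolation=cv2.INTER_CUBIC))
  print(n,[(np.round(d['at']).tolist(),round(d['score'],2)) for d in finder.mark_of(n,'walnut0')])
"
```

```text
t 14.95 tcp [0.4572 0.2665 0.2268] q [ 0.05   1.03   1.115  0.841  2.323 -2.466] F [-0.1  0.4 -1.6] gap 0.0077 gf 30.0
scene [([384.0, 247.0], 0.66)]
top []
```

View pics/pour1.png

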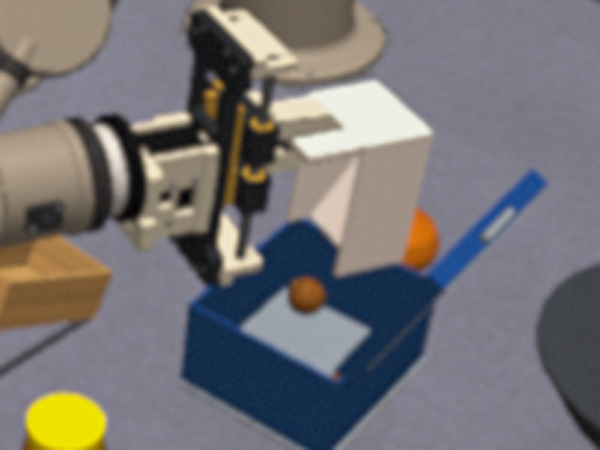

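The scene crop shows the bin tipped about 88° and empty as far as visible. One walnut is in the tin at (308,294) and there's a hint of another at (337,376). Next I'll raise, level and back away, then verify from above.

```bash
python3 -c "
from way import *
rows((150,40,TL(-.03,-.03,.26)),9,0)
"
```

```text
t 15.15 tcp [0.4571 0.2666 0.2272] q [ 0.05   1.029  1.116  0.841  2.323 -2.466] F [-0.4  0.7 -1.6] gap 0.0079 gf 30.0
now az,lean [152.  -87.8] lip [0.43  0.283 0.115]
[5.3, 1.9, -0.1, 0.0016, 0.0189, 0.0085] dq/s 0.53 err 0.0 0.0 clr [ 39. 125.]
[10.6, 1.7, -0.1, 0.0044, 0.0368, 0.0172] dq/s 0.62 err 0.0 0.0 clr [ 47. 138.]
[15.9, 1.5, -0.2, 0.0072, 0.0537, 0.026] dq/s 0.61 err 0.0 0.0 clr [ 55. 150.]
[21.3, 1.2, -0.2, 0.0099, 0.0696, 0.0349] dq/s 0.59 err 0.0 0.0 clr [ 63. 163.]
[26.6, 1.0, -0.2, 0.0125, 0.0845, 0.0437] dq/s 0.57 err 0.0 0.0 clr [ 71. 176.]
[31.9, 0.8, -0.2, 0.0151, 0.0984, 0.0524] dq/s 0.55 err 0.0 0.0 clr [ 80. 189.]
[37.2, 0.6, -0.1, 0.0175, 0.1113, 0.0608] dq/s 0.52 err 0.0 0.0 clr [ 88. 203.]
[42.5, 0.4, -0.1, 0.0199, 0.1233, 0.0689] dq/s 0.5 err 0.0 0.0 clr [ 97. 216.]
[47.8, 0.2, 0.0, 0.0222, 0.1344, 0.0766] dq/s 0.47 err 0.0 0.0 clr [106. 230.]
```

Call:
move_arm(plan=[[5,0,0,0.0015,0.019,0.0085,-1],[10.6,0,0,0.004,0.037,0.017,-1],[16,0,0,0.007,0.054,0.026,-1],[21.3,0,0,0.01,0.07,0.035,-1],[26.6,0,0,0.0125,0.0845,0.044,-1],[32,0,0,0.015,0.098,0.052,-1],[37,0,0,0.0175,0.111,0.061,-1],[42.5,0,0,0.02,0.123,0.069,-1],[47.8,0,0,0.022,0.134,0.077,-1]])

```text
time_s: 16.27
tcp_pos: [0.3747, 0.2884, 0.3588]
ee_rot: [-0.469, 0.814, 0.296, -0.17]
contact_force: [-0.1, -0.1, -0.4]
finger_gap: 0.0079
grasp_force: 30.0
```

```bash
python3 -c "
from way import *
mat=[.513,-.353,np.radians(-4.3)]
B=pl(mat,[[-.04,.005,0]])[0];print('bin target',B)
lip=B+Ro.from_euler('z',85.7,degrees=True).apply([-.0565,0,.038])+[0,0,.23];
np.save('B.npy',B)
rows((85.7,0,lip),20,0)
"
```

```text
bin target [ 0.47348749 -0.34501493  0.        ]
t 16.27 tcp [0.3747 0.2884 0.3588] q [ 0.201  0.408  1.287  0.48   1.96  -2.348] F [-0.1 -0.1 -0.4] gap 0.0079 gf 30.0
now az,lean [149.9 -39.9] lip [0.428 0.258 0.26 ]
[2.0, -1.9, 2.5, 0.0237, -0.0127, -0.0083] dq/s 0.43 err 0.0 0.0 clr [137. 230.]
[4.0, -3.8, 5.1, 0.0472, -0.0256, -0.0166] dq/s 0.44 err 0.0 0.0 clr [167. 229.]
[6.0, -5.7, 7.7, 0.0703, -0.039, -0.0251] dq/s 0.45 err 0.0 0.0 clr [198. 229.]
[8.0, -7.4, 10.4, 0.0932, -0.0526, -0.0338] dq/s 0.46 err 0.0 0.0 clr [230. 229.]
[9.9, -9.1, 13.2, 0.1157, -0.0667, -0.0426] dq/s 0.46 err 0.0 0.0 clr [261. 229.]
[11.9, -10.6, 16.0, 0.1381, -0.0811, -0.0516] dq/s 0.45 err 0.0 0.0 clr [293. 228.]
[13.8, -12.1, 18.9, 0.1602, -0.0959, -0.0608] dq/s 0.45 err 0.0 0.0 clr [324. 228.]
[15.7, -13.5, 21.9, 0.1822, -0.1111, -0.0703] dq/s 0.44 err 0.0 0.0 clr [356. 228.]
[17.6, -14.8, 24.9, 0.2041, -0.1268, -0.0799] dq/s 0.42 err 0.0 0.0 clr [389. 228.]
[19.4, -16.0, 28.0, 0.2259, -0.1429, -0.0898] dq/s 0.4 err 0.0 0.0 clr [421. 228.]
[21.3, -17.1, 31.1, 0.2477, -0.1594, -0.0999] dq/s 0.38 err 0.0 0.0 clr [454. 228.]
[23.1, -18.1, 34.3, 0.2695, -0.1763, -0.1103] dq/s 0.36 err 0.0 0.0 clr [487. 228.]
[24.8, -19.0, 37.5, 0.2914, -0.1937, -0.121] dq/s 0.33 err 0.0 0.0 clr [520. 228.]
[26.5, -19.7, 40.8, 0.3133, -0.2115, -0.1319] dq/s 0.31 err 0.0 0.0 clr [553. 228.]
[28.2, -20.4, 44.1, 0.3355, -0.2297, -0.143] dq/s 0.28 err 0.0 0.0 clr [586. 228.]
[29.8, -21.0, 47.5, 0.3578, -0.2483, -0.1544] dq/s 0.25 err 0.0 0.0 clr [619. 229.]
[31.3, -21.5, 50.9, 0.3803, -0.2672, -0.166] dq/s 0.23 err 0.0 0.0 clr [652. 229.]
[32.8, -21.8, 54.4, 0.4031, -0.2865, -0.1779] dq/s 0.27 err 0.0 0.0 clr [583. 229.]
[34.3, -22.1, 57.9, 0.4263, -0.3062, -0.1899] dq/s 0.31 err 0.0 0.0 clr [614. 230.]
[35.6, -22.2, 61.5, 0.4497, -0.3261, -0.2022] dq/s 0.36 err 0.0 0.0 clr [644. 230.]
```

Call:
move_arm(plan=[[3,-2.8,3.8,0.035,-0.019,-0.012,-1],[6,-5.7,7.7,0.07,-0.039,-0.025,-1],[9.9,-9.1,13.2,0.116,-0.067,-0.043,-1],[13.8,-12.1,18.9,0.16,-0.096,-0.061,-1],[17.6,-14.8,24.9,0.204,-0.127,-0.08,-1],[21.3,-17.1,31.1,0.248,-0.159,-0.1,-1],[24.8,-19,37.5,0.291,-0.194,-0.121,-1],[28.2,-20.4,44.1,0.335,-0.23,-0.143,-1],[31.3,-21.5,50.9,0.38,-0.267,-0.166,-1],[34.3,-22.1,57.9,0.426,-0.306,-0.19,-1]])

```text
time_s: 17.52
tcp_pos: [0.4689, -0.2581, 0.3065]
ee_rot: [0.011, 1.0, 0.017, -0.001]
contact_force: [0.5, -1.2, -1.2]
finger_gap: 0.0075
grasp_force: 30.0
```

```bash
python3 -c "
from way import *
from workcell import capture,finder
B=np.load('B.npy')
for dz in(.1,.02,.008):
  lip=B+Ro.from_euler('z',85.7,degrees=True).apply([-.0565,0,.038])+[0,0,dz];
  print(dz);rows((85.7,0,lip),2,0)
o=[cv2.resize(capture(n)['image'][y:y+150,x:x+200,::-1],None,fx=2,fy=2,interpolation=cv2.INTER_CUBIC) for n,x,y in(('scene',300,180),('top',70,150))]
cv2.imwrite('pics/tin1.png',np.hstack(o))
print([(np.round(d['at']).tolist(),round(d['score'],2)) for d in finder.mark_of('top','walnut0')])
"
```

```text
0.1
t 17.52 tcp [ 0.4689 -0.2581  0.3065] q [-0.661  0.328  1.355  0.026  1.48  -2.212] F [ 0.5 -1.2 -1.2] gap 0.0075 gf 30.0
now az,lean [88.7 -1.9] lip [ 0.466 -0.367  0.267]
[1.0, -0.2, 1.5, -0.0048, -0.0186, 0.0656] dq/s 1.33 err 0.0 0.0 clr [604. 164.]
[1.9, -0.2, 3.0, -0.0097, -0.0373, 0.1313] dq/s 1.26 err 0.0 0.0 clr [560. 100.]
0.02
t 17.52 tcp [ 0.4689 -0.2581  0.3065] q [-0.661  0.328  1.355  0.026  1.48  -2.212] F [ 0.5 -1.2 -1.2] gap 0.0075 gf 30.0
now az,lean [88.7 -1.9] lip [ 0.466 -0.367  0.267]
[1.0, -0.2, 1.5, -0.0049, -0.0199, 0.1056] dq/s 2.1 err 0.0 0.0 clr [588. 124.]
[1.9, -0.2, 3.0, -0.0099, -0.04, 0.2112] dq/s 1.96 err 0.0 0.0 clr [529.  20.]
0.008
t 17.52 tcp [ 0.4689 -0.2581  0.3065] q [-0.661  0.328  1.355  0.026  1.48  -2.212] F [ 0.5 -1.2 -1.2] gap 0.0075 gf 30.0
now az,lean [88.7 -1.9] lip [ 0.466 -0.367  0.267]
[1.0, -0.2, 1.5, -0.0049, -0.0201, 0.1116] dq/s 2.21 err 0.0 0.0 clr [586. 118.]
[1.9, -0.2, 3.0, -0.0099, -0.0404, 0.2232] dq/s 2.06 err 0.0 0.0 clr [524.   8.]
[([88.0, 203.0], 0.68), ([162.0, 195.0], 0.63), ([177.0, 134.0], 0.62), ([164.0, 232.0], 0.51), ([171.0, 203.0], 0.49), ([141.0, 203.0], 0.39)]
```

View pics/tin1.png

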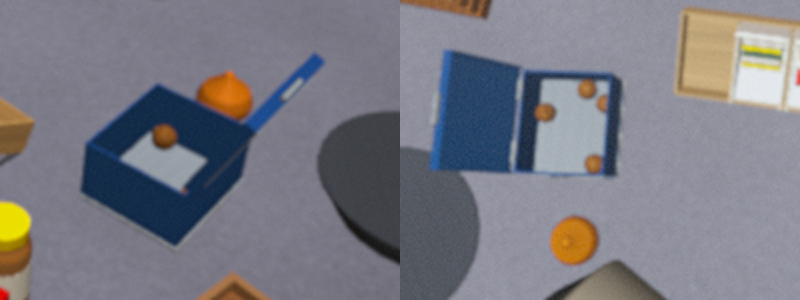

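The top crop shows four walnuts in the tin, at (588,88), (604,103), (545,112) and (593,163), and none on the counter. Now I'll lower the bin onto the mat.

Call:
move_arm(plan=[[0.5,0,0.8,-0.002,-0.01,0.03,-1],[1,-0.2,1.5,-0.005,-0.02,0.07,-1],[1.5,-0.2,2.3,-0.008,-0.03,0.12,-1],[1.9,-0.2,3,-0.01,-0.04,0.165,-1],[1.9,-0.2,3,-0.01,-0.04,0.195,-1],[1.9,-0.2,3,-0.01,-0.04,0.211,-1],[1.9,-0.2,3,-0.01,-0.04,0.215,-1],[1.9,-0.2,3,-0.01,-0.04,0.218,-1]])

```text
time_s: 18.68
tcp_pos: [0.4786, -0.2891, 0.0877]
ee_rot: [0.035, 0.999, 0.001, 0.001]
contact_force: [0.2, 0.8, -0.6]
finger_gap: 0.0075
grasp_force: 30.0
```

```bash
python3 -c "
from way import *
B=np.load('B.npy')
lip=B+Ro.from_euler('z',85.7,degrees=True).apply([-.0565,0,.038])+[0,0,.006];
rows((85.7,0,lip),1,0)"
```

```text
t 18.68 tcp [ 0.4786 -0.2891  0.0877] q [-6.810e-01  5.620e-01  1.621e+00  2.000e-03  9.570e-01 -2.183e+00] F [ 0.2  0.8 -0.6] gap 0.0075 gf 30.0
now az,lean [86.  -0.1] lip [ 0.471 -0.399  0.052]
[0.1, 0.1, 0.3, 0.0009, -0.0022, 0.0077] dq/s 0.13 err 0.0 0.0 clr [523.   6.]
```

Call:
move_arm(plan=[[0,0,0,0,0,0.002,-1],[0,0,0,0,0,0.004,-1],[0,0,0,0,0,0.006,-1],[0,0,0,0,0,0.0075,-1],[0,0,0,0,0,0.0075,-1]])

```text
time_s: 19.3
tcp_pos: [0.4778, -0.2888, 0.0789]
ee_rot: [0.036, 0.999, 0.001, -0.0]
contact_force: [0.1, 0.0, -0.5]
finger_gap: 0.0078
grasp_force: 30.0
```

Call:
move_arm(plan=[[0,0,0,0,0,0.001,-1],[0,0,0,0,0,0.002,-1]])

```text
time_s: 19.55
tcp_pos: [0.478, -0.2888, 0.0777]
ee_rot: [0.035, 0.999, 0.001, -0.0]
contact_force: [-3.3, 3.2, 9.9]
finger_gap: 0.008
grasp_force: 30.0
```

Call:
move_arm(plan=[[0,0,0,0,0,-0.0005,-1],[0,0,0,0,0,-0.0005,-0.4],[0,0,0,0,0,-0.0005,-0.4],[0,0,0,0,0,-0.0005,-0.2],[0,0,0,0,0,-0.0005,-0.2],[0,0,0,0,0,-0.0005,-0.2]])

```text
time_s: 20.3
tcp_pos: [0.4778, -0.2888, 0.0775]
ee_rot: [0.036, 0.999, 0.001, -0.0]
contact_force: [-0.8, -0.5, -0.3]
finger_gap: 0.0369
grasp_force: 0.0
```

Call:
move_arm(plan=[[0,0,0,0,0,-0.01,-0.2],[0,0,0,0,0,-0.03,-0.2],[0,0,0,0,0,-0.06,-0.2],[0,0,0,0,0,-0.1,-0.2],[0,0,0,0,0,-0.15,-0.5],[0,0,0,0,0,-0.2,-1],[0,0,0,0,0,-0.22,-1]])

```text
time_s: 21.18
tcp_pos: [0.4785, -0.2898, 0.3019]
ee_rot: [0.036, 0.999, -0.001, 0.002]
contact_force: [-0.5, -0.3, -0.8]
finger_gap: 0.0112
grasp_force: 0.0
```

The bin is released on the mat. Now the lid: I'll sweep the closed fingers from the outer side over the arc.

```bash
cat > lidp.py <<'E'
from ik import *
AZ=tin[2]+np.pi
def lt(yc,zt,x=0.): # tool centre y in tin frame, tip height
    p=pl(tin,[[x,yc,zt+.011]])[0]
    return p,Ro.from_euler("z",AZ)*FL
def arc(phi,r=.11,press=0):
    if phi>np.pi/2:
        e=lid(phi,[0,.138,.004])[0];s=(phi-np.pi/2)
        return e[1]+.0095,.196
    c=lid(phi,[0,r,.004+press])[0];return c[1]+.0095,c[2]
def show(ts):
    from workcell import get_obs
    c=now();q=np.array(get_obs()["qpos"])
    for t in ts:
        qn,e,a=ik(t,q);print(rel(c,t).tolist(),"dq/s",(np.abs(qn-q)*8).max().round(2),round(e,1),round(a,1));q=qn
    print(q.round(2))
E
python3 -c "
from lidp import *
from workcell import capture,finder
c=now(False);a0=np.radians(86)
T=[]
for i in range(1,15):
  s=i/14;t=lt(.155,.295);T.append((c[0]+(t[0]-c[0])*s,Ro.from_euler('z',a0+(AZ-a0)*s)*FL))
show(T)
for n,x,y in(('top',310,130),):
  im=capture(n)['image'];cv2.imwrite('pics/mat.png',cv2.resize(im[y:y+130,x:x+130,::-1],None,fx=4,fy=4))
"
```

```text
t 21.18 tcp [ 0.4785 -0.2898  0.3019] q [-6.820e-01  3.640e-01  1.314e+00  2.000e-03  1.459e+00 -2.182e+00] F [-0.5 -0.3 -0.8] gap 0.0112 gf 0.0
t 21.18 tcp [ 0.4785 -0.2898  0.3019] q [-6.820e-01  3.640e-01  1.314e+00  2.000e-03  1.459e+00 -2.182e+00] F [-0.5 -0.3 -0.8] gap 0.0112 gf 0.0
[-0.1, 0.3, -6.6, 0.0045, 0.052, -0.0004] dq/s 0.62 0.0 0.0
[-0.1, 0.3, -13.1, 0.009, 0.104, -0.0008] dq/s 0.68 0.0 0.0
[-0.1, 0.3, -19.6, 0.0135, 0.156, -0.0011] dq/s 0.74 0.0 0.0
[-0.1, 0.2, -26.2, 0.018, 0.208, -0.0015] dq/s 0.8 0.0 0.0
[-0.1, 0.2, -32.7, 0.0225, 0.26, -0.0019] dq/s 0.85 0.0 0.0
[-0.2, 0.2, -39.2, 0.027, 0.312, -0.0023] dq/s 0.88 0.0 0.0
[-0.2, 0.2, -45.7, 0.0315, 0.364, -0.0027] dq/s 0.89 0.0 0.0
[-0.2, 0.2, -52.2, 0.036, 0.416, -0.003] dq/s 0.87 0.0 0.0
[-0.2, 0.2, -58.8, 0.0405, 0.468, -0.0034] dq/s 0.84 0.0 0.0
[-0.2, 0.2, -65.3, 0.045, 0.52, -0.0038] dq/s 0.8 0.0 0.0
[-0.2, 0.2, -71.8, 0.0495, 0.572, -0.0042] dq/s 0.74 0.0 0.0
[-0.2, 0.2, -78.3, 0.0541, 0.624, -0.0046] dq/s 0.68 0.0 0.0
[-0.3, 0.2, -84.9, 0.0586, 0.676, -0.0049] dq/s 0.8 0.0 0.0
[-0.3, 0.1, -91.4, 0.0631, 0.728, -0.0053] dq/s 0.94 0.0 0.0
[ 0.64  0.54  1.03  0.    1.57 -2.46]
```

View pics/mat.png

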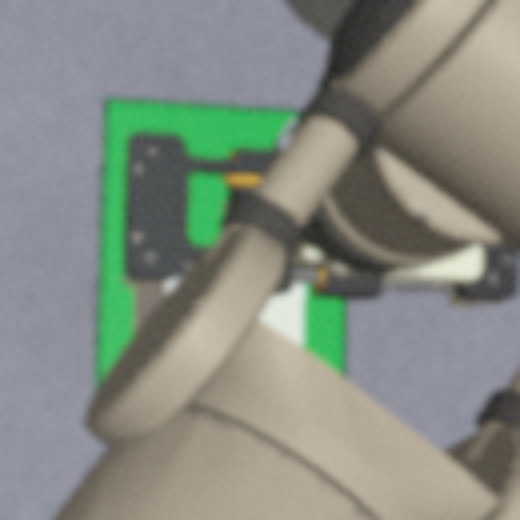

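The arm hides most of the bin in this view. The visible white corner at (285,320) lies within the green mat. I'll move over to the lid and look again afterwards.

Call:
move_arm(plan=[[0,0,-4,0.003,0.03,0,-1],[0,0,-11,0.008,0.09,-0.001,-1],[0,0,-19,0.013,0.15,-0.001,-1],[0,0,-26,0.018,0.21,-0.002,-1],[0,0,-34,0.023,0.27,-0.002,-1],[0,0,-41,0.029,0.33,-0.002,-1],[0,0,-49,0.034,0.39,-0.003,-1],[0,0,-56,0.039,0.45,-0.003,-1],[0,0,-64,0.044,0.51,-0.004,-1],[0,0,-71,0.049,0.57,-0.004,-1]])

```text
time_s: 22.48
tcp_pos: [0.469, 0.2846, 0.3028]
ee_rot: [-0.553, 0.833, 0.001, 0.0]
contact_force: [0.9, -0.1, 1.3]
finger_gap: 0.0005
grasp_force: 0.0
```

```bash
python3 -c "
from lidp import *
show([lt(.155,.295),lt(.155,.196)])"
```

```text
t 22.48 tcp [0.469  0.2846 0.3028] q [ 4.040e-01  3.450e-01  1.340e+00  2.000e-03  1.456e+00 -2.339e+00] F [ 0.9 -0.1  1.3] gap 0.0005 gf 0.0
[0.0, 0.1, -20.1, -0.1434, 0.0622, -0.0029] dq/s 2.46 0.0 0.0
[0.0, 0.1, -20.1, -0.1432, 0.0621, 0.0961] dq/s 1.86 0.0 0.0
[ 0.64  0.58  1.22 -0.    1.34 -2.46]
```

Call:
move_arm(plan=[[0,0,-7,-0.05,0.022,-0.003,-1],[0,0,-14,-0.1,0.044,-0.003,-1],[0,0.1,-20,-0.143,0.062,-0.003,-1],[0,0.1,-20,-0.143,0.062,0.03,-1],[0,0.1,-20,-0.143,0.062,0.07,-1],[0,0.1,-20,-0.143,0.062,0.096,-1],[0,0.1,-20,-0.143,0.062,0.096,-1]])

```text
time_s: 23.35
tcp_pos: [0.4673, 0.4379, 0.2047]
ee_rot: [-0.688, 0.726, 0.001, -0.003]
contact_force: [-0.2, 0.9, 0.3]
finger_gap: 0.0002
grasp_force: 0.0
```

```bash
python3 -c "
from lidp import *
R=np.radians
for P in (range(110,60,-6),range(62,-1,-6)):
  print(list(P));show([lt(*arc(R(p))) for p in P])"
```

```text
[110, 104, 98, 92, 86, 80, 74, 68, 62]
t 23.35 tcp [0.4673 0.4379 0.2047] q [ 6.330e-01  5.840e-01  1.221e+00  1.000e-03  1.342e+00 -2.455e+00] F [-0.2  0.9  0.3] gap 0.0002 gf 0.0
[0.3, -0.2, -0.4, 0.0237, 0.0, -0.0022] dq/s 0.47 0.0 0.0
[0.3, -0.2, -0.4, 0.0374, -0.0001, -0.0022] dq/s 0.25 0.0 0.0
[0.3, -0.2, -0.4, 0.0515, -0.0001, -0.0021] dq/s 0.24 0.0 0.0
[0.3, -0.2, -0.4, 0.0658, -0.0002, -0.0021] dq/s 0.24 0.0 0.0
[0.3, -0.2, -0.4, 0.0783, -0.0003, -0.0021] dq/s 0.2 0.0 0.0
[0.3, -0.2, -0.4, 0.0898, -0.0004, -0.0011] dq/s 0.19 0.0 0.0
[0.3, -0.2, -0.4, 0.1011, -0.0005, 0.0012] dq/s 0.2 0.0 0.0
[0.3, -0.2, -0.4, 0.1121, -0.0006, 0.0045] dq/s 0.2 0.0 0.0
[0.3, -0.2, -0.4, 0.1227, -0.0007, 0.0091] dq/s 0.2 0.0 0.0
[ 0.46  0.44  1.49 -0.    1.21 -2.63]
[62, 56, 50, 44, 38, 32, 26, 20, 14, 8, 2]
t 23.35 tcp [0.4673 0.4379 0.2047] q [ 6.330e-01  5.840e-01  1.221e+00  1.000e-03  1.342e+00 -2.455e+00] F [-0.2  0.9  0.3] gap 0.0002 gf 0.0
[0.3, -0.2, -0.4, 0.1227, -0.0007, 0.0091] dq/s 2.19 0.0 0.0
[0.3, -0.2, -0.4, 0.1328, -0.0008, 0.0147] dq/s 0.2 0.0 0.0
[0.3, -0.2, -0.4, 0.1422, -0.0009, 0.0213] dq/s 0.2 0.0 0.0
[0.3, -0.2, -0.4, 0.1509, -0.0009, 0.0289] dq/s 0.2 0.0 0.0
[0.3, -0.2, -0.4, 0.1587, -0.001, 0.0373] dq/s 0.2 0.0 0.0
[0.3, -0.2, -0.4, 0.1656, -0.0011, 0.0465] dq/s 0.21 0.0 0.0
[0.3, -0.2, -0.4, 0.1716, -0.0012, 0.0564] dq/s 0.22 0.0 0.0
[0.3, -0.2, -0.4, 0.1764, -0.0013, 0.0668] dq/s 0.23 0.0 0.0
[0.3, -0.2, -0.4, 0.1801, -0.0014, 0.0777] dq/s 0.23 0.0 0.0
[0.3, -0.2, -0.4, 0.1827, -0.0015, 0.089] dq/s 0.23 0.0 0.0
[0.3, -0.2, -0.4, 0.1841, -0.0015, 0.1004] dq/s 0.23 0.0 0.0
[ 0.36  0.49  1.7  -0.    0.95 -2.74]
```

Call:
move_arm(plan=[[0,0,0,0.015,0,-0.002,-1],[0,0,0,0.03,0,-0.002,-1],[0,0,0,0.045,0,-0.002,-1],[0,0,0,0.06,0,-0.002,-1],[0,0,0,0.0735,0,-0.002,-1],[0,0,0,0.086,0,-0.0015,-1],[0,0,0,0.1,0,0.001,-1],[0,0,0,0.112,0,0.0045,-1],[0,0,0,0.1227,0,0.009,-1]])

```text
time_s: 24.48
tcp_pos: [0.4618, 0.3154, 0.1978]
ee_rot: [-0.688, 0.726, 0.0, -0.0]
contact_force: [1.5, 1.0, 1.3]
finger_gap: 0.0005
grasp_force: 0.5
```

```bash
python3 -c "
from lidp import *
from workcell import capture,finder
R=np.radians
show([lt(*arc(R(p))) for p in (56,48,40,32,24,16,8,3,0)])
capture('scene');print([np.round(d['at'],1).tolist() for d in finder.mark_of('scene','lid_tab')][:1])
for p in (113,60,50):print(p,proj('scene',pl(tin,lid(R(p),[0,.138,0]))))
"
```

```text
t 24.48 tcp [0.4618 0.3154 0.1978] q [ 4.620e-01  4.380e-01  1.490e+00  1.000e-03  1.214e+00 -2.626e+00] F [1.5 1.  1.3] gap 0.0005 gf 0.5
[0.1, 0.0, -0.4, 0.0102, 0.0004, 0.0073] dq/s 0.24 0.0 0.0
[0.1, 0.0, -0.4, 0.0226, 0.0003, 0.0164] dq/s 0.27 0.0 0.0
[0.1, 0.0, -0.4, 0.0337, 0.0002, 0.027] dq/s 0.26 0.0 0.0
[0.1, 0.0, -0.4, 0.0431, 0.0001, 0.0391] dq/s 0.28 0.0 0.0
[0.1, 0.0, -0.4, 0.0508, 0.0001, 0.0524] dq/s 0.29 0.0 0.0
[0.1, 0.0, -0.4, 0.0566, 0.0, 0.0666] dq/s 0.3 0.0 0.0
[0.1, 0.0, -0.4, 0.0604, -0.0, 0.0815] dq/s 0.31 0.0 0.0
[0.1, 0.0, -0.4, 0.0616, -0.0, 0.091] dq/s 0.19 0.0 0.0
[0.1, 0.0, -0.4, 0.062, -0.0, 0.0968] dq/s 0.11 0.0 0.0
[ 0.36  0.49  1.71 -0.    0.94 -2.74]
[[398.6, 201.0]]
113 [[445.59553038 224.80787172]]
60 [[391.79566995 203.90234018]]
50 [[383.07273227 205.5321551 ]]
```

Contact is light and the lid follows, so I'll carry on down the arc.

Call:
move_arm(plan=[[0,0,0,0.01,0,0.007,-1],[0,0,0,0.0226,0,0.0165,-1],[0,0,0,0.0337,0,0.027,-1],[0,0,0,0.043,0,0.039,-1],[0,0,0,0.051,0,0.0525,-1],[0,0,0,0.0566,0,0.0665,-1],[0,0,0,0.06,0,0.0815,-1],[0,0,0,0.0616,0,0.09,-1],[0,0,0,0.062,0,0.094,-1]])

```text
time_s: 25.7
tcp_pos: [0.4582, 0.2542, 0.1034]
ee_rot: [-0.688, 0.726, 0.001, -0.001]
contact_force: [-1.5, 0.5, 0.5]
finger_gap: 0.0005
grasp_force: 0.3
```

Call:
move_arm(plan=[[0,0,0,0,0,0.001,-1],[0,0,0,0,0,0.002,-1],[0,0,0,0,0,0.002,-1]])

```text
time_s: 26.08
tcp_pos: [0.4587, 0.2545, 0.1024]
ee_rot: [-0.688, 0.726, 0.0, 0.0]
contact_force: [-0.1, 0.6, -0.1]
finger_gap: 0.0004
grasp_force: 0.0
```

Call:
move_arm(plan=[[0,0,0,0,0,0.001,-1],[0,0,0,0,0,0.002,-1],[0,0,0,0,0,0.002,-1]])

```text
time_s: 26.45
tcp_pos: [0.4588, 0.2545, 0.1011]
ee_rot: [-0.688, 0.726, 0.0, 0.0]
contact_force: [-2.5, -0.6, 6.8]
finger_gap: 0.0006
grasp_force: 4.2
```

Call:
move_arm(plan=[[0,0,0,0,0,0.001,-1],[0,0,0,0,0,0.002,-1],[0,0,0,0,0,0.002,-1]])

```text
time_s: 26.82
tcp_pos: [0.4589, 0.2546, 0.1009]
ee_rot: [-0.688, 0.726, -0.0, 0.001]
contact_force: [-6.5, -3.3, 22.8]
finger_gap: 0.0006
grasp_force: 11.5
```

Call:
move_arm(plan=[[0,0,0,0,0,-0.005,-1],[0,0,0,0,0,-0.03,-1],[0,0,0,0,0,-0.08,-1],[0,0,0,0,0,-0.13,-1],[0,0,0,0.05,0,-0.18,-1],[0,0,0,0.1,0.04,-0.18,-1],[0,0,0,0.15,0.09,-0.18,-1],[0,0,0,0.2,0.12,-0.18,-1],[0,0,0,0.2,0.12,-0.18,-1]])

```text
time_s: 27.95
tcp_pos: [0.3264, 0.0651, 0.2782]
ee_rot: [-0.684, 0.73, -0.002, -0.002]
contact_force: [0.1, 0.6, 0.7]
finger_gap: 0.0001
grasp_force: 0.0
```

```bash
python3 -c "
from lidp import *
from workcell import capture,finder
now()
o=[cv2.resize(capture(n)['image'][y:y+180,x:x+350,::-1],None,fx=1.7,fy=1.7,interpolation=cv2.INTER_CUBIC) for n,x,y in(('scene',110,150),('top',75,105))]
cv2.imwrite('pics/end.png',np.vstack(o)[:600,:800])
print([np.round(d['at'],1).tolist() for d in finder.mark_of('scene','lid_tab')][:1],proj('scene',pl(tin,lid(0,[0,.138,0]))),proj('scene',pl(tin,lid(.05,[0,.138,0]))))
"
```

```text
t 27.95 tcp [0.3264 0.0651 0.2782] q [-0.029 -0.06   1.892 -0.007  1.31  -3.104] F [0.1 0.6 0.7] gap 0.0001 gf 0.0
[[359.1, 230.6]] [[359.37220378 233.75207306]] [[359.72876844 231.49719496]]
```

View pics/end.png

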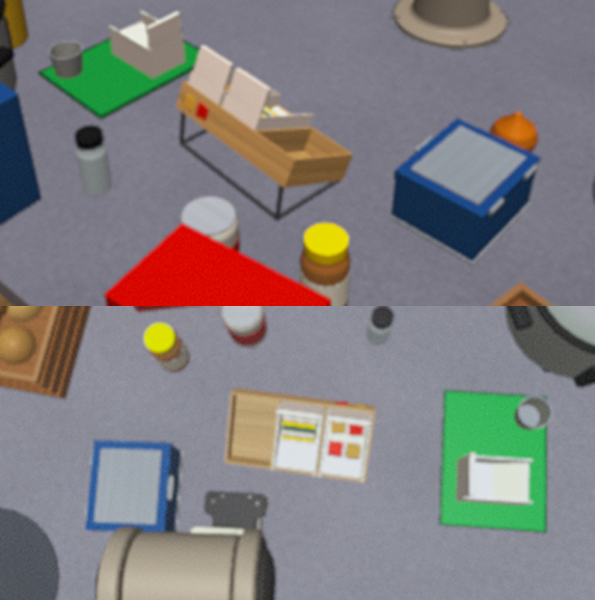

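The lid is flat shut on the tin, at (467,165) in the scene half. The bin stands upright and empty on the mat, at (497,480) in the top half, clear of the cup. The other two bins and the rest of the counter are undisturbed, so I'm handing the job in.

```bash
python3 -c "
from workcell import workorder
print(workorder.finish_job())"
```

```text
the job is handed in; nothing more can be done
None
```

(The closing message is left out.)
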